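Clip a specimen slide home on the camera stand, photograph it, and swing the clip clear

TASK

Swing the spring clip by its red lug round onto the front edge of the beetle slide, gently, until it has pushed the slide home flush against the rear fence and its spring alone holds it there; then press the blue shutter button to take the picture while the clip holds. Then swing the clip back clear of the slide towards the front of the stage, leaving the slide lying flush at the fence. Never touch the slide itself, do not force the clip, whose light blade bends for good if pressed harder than it needs to hold, and leave everything else where it is.

Things in the scene. Friction and masses are not known exactly. Their poses are not given: they have to be found in the camera images.
- stand: camera stand, fixed: white light base 245 x 230 mm (x by y) with a black stage plate 200 x 190 mm, its top 46 mm above the origin. Origin: on the table under the lit disc; x points to the stand's rear (away from the robot), y to its left. A steel post, 22 mm thick and 310 mm high, stands at x +103, y +100 mm and carries a white camera
- camera_lens (a point): lowest part of the white camera that looks down at the disc from the rear left: centre of its lens (28 mm across), about 96 mm to the left and 62 mm to the rear of the disc, 186 mm above the table; the camera (41 mm thick) runs from here 155 mm up and away from the disc. Keep clear
- seat (a point): point on the stage top (centre of the lit disc): the slide's origin lies here when the slide is home, its rear long edge flush against the aluminium fence (face 13 mm behind this point, 5 mm high, 88 mm long, small ears 42 mm left and right). Axes as the stand's
- slide: the slide to be photographed: amber acrylic, 26 x 76 x 6 mm (x, y, z), 18 g, dark beetle inside, white band at its left end. Origin: centre of the underside; x points to the fence, y along its length. It lies loose on the stage, 2 to 5 mm short of the fence, a little askew, and slides at a touch.
- clip (a joint): swing of the clip (rad), limits -0.1 and 1.95: 0 points to the front of the stage (stand's -x), 1.57 to the left (stand's +y); it grows clockwise seen from above. The nose bears on a slide that is home at about 1.70; below 0.7 it is clear. The clip stays where it is left: swinging it freely takes about 3 N at the red lug; let go, the stiff pivot holds the blade on the slide with up to 4 N
- clip_pivot (a point): the pivot screw's axis at stage-top height, 24 mm in front of and 55 mm to the right of the seat point. The screw head stands 17 mm over the stage.
- clip_lug (a point): middle of the red finger lug, an upright round post 10 mm thick on the clip's lever, 72 mm from the pivot axis; it stands from 12 to 34 mm above the stage top, this point at 24 mm. The steel lever below it (9 mm wide) has its top 12 mm above the stage. Push or grip the lug to swing the clip
- clip_nose (a point): centre of the clip's round nose (10 mm thick, from 1 to 9 mm above the stage), 46 mm from the pivot axis, in line with the lug under the lever.
- clip_blade: the clip's light sprung blade under the lever, sickle-shaped, from the pivot to the nose. Origin: on the pivot axis at stage top; its -x axis points to the nose. 2 to 4 N at the nose (1.3 to 2.6 N more at the lug than the free swing takes) holds a slide; over 4.5 N bends the blade for good. It yields little, about 14 N per mm at the nose: go by feel
- camera_box: light grey camera control box on the table, 85 x 110 x 34 mm, to the right or the left of the stand, with one blue button on top. Origin: centre of its underside.
- shutter_top (a point): centre of the top face of the blue shutter button (26 mm across, in a black collar 42 mm across that stands 12 mm above the box); this face is 18 mm above the box's top when the button is up.
- shutter (a joint): travel of the shutter button, 0 up to 0.006 m fully down; it springs back. The picture is taken beyond 0.004; that takes about 4 N, fully down 5 N.
- spare_slide: a second acrylic specimen slide (76 x 26 x 6 mm, a pale larva inside) lying on the left front of the stage plate; bystander
- petri_dish: closed clear petri dish with a tan filling, 94 mm across, 15 mm high, on the table beside the stand (left or right, opposite the camera box); bystander
- beaker: glass beaker, 68 mm across, 90 mm high; bystander
- dropper_bottle: small amber bottle, 34 mm across, 85 mm high; bystander
- forceps: steel forceps lying flat, 130 mm long; bystander
- loupe: black ring magnifier, 42 mm across, 22 mm high; bystander
- pencil: yellow pencil lying flat, 165 mm long; bystander
Mind the look-alikes: they are no part of the job. Leave any pink or purple look-alike of the camera_box alone.

How it is judged:
By the outcome, as a careful person would: the job done as asked, in the order asked, and still so for the second after the job is handed in, with the robot touching nothing.
It also fails if it takes over 70 s, if anything falls off the work surface, if the arm or the gripper's body presses on something with over 40 N, if the wrist force passes 120 N, or if a joint passes its speed limit or range.

ROBOT

A 6-joint arm with a two-finger parallel gripper is mounted at the origin on the work surface. World frame = base frame: x ahead of the robot, y to its left, z up, the work surface at z = 0. Lengths are in m, angles in rad, forces in N, time in s.
With the tool pointing down it reaches from about 0.225 to 0.875 m from the base axis. Payload 3.4 kg.
Tool frame: the origin (TCP) lies between the finger pads; the fingertips stand 11 mm ahead of it and the grasp point (between the pads) lies 8 mm behind it (bot.tcp_to_tips is the y of the fingertips in the tool frame, in m); y points along the fingers, x is the direction in which the jaws open and shut, and the axes are right-handed (so a half turn about y gives the same grasp; the last joint's range is limited). The gripper opens to 85 mm and grips with 20 to 120 N. Pads are 22 mm wide; open, the fingers measure 114 mm over their backs; the gripper's body (76 mm by 85 mm) begins 54 mm behind the grasp point. The pads swing forward as they close: fully open they stand 13 mm farther back than shut.
Start: joints at [1.039, 0.276, 1.505, -0, 1.361, -0.121], TCP at [0.23, 0.527, 0.216] pointing down, gripper open.
Joint ranges: [-2.89, 2.89], [-0.75, 2.08], [0.22, 2.7], [-1.18, 4.32], [0.11, 2.71], [-2.7, 2.7]. Speed limits (rad/s): [2.57, 2.57, 3.14, 3.14, 3.14, 3.14].

INTERFACE

Orientations are given as a unit quaternion [x, y, z, w].
In Python, from rig import telemetry, optics, job, find_in, place_of, bot gives the robot as it stands.
- The arm moves only by the tool drive_tool, never from a script. Its argument "commands" is a list of rows, each a list of 7 numbers: the turn, a rotation vector about the world's x, y, z in rad, then the shift along the world's x, y, z in m, then the opening, from 0 (shut) to 1 (fully open). A call has 1 to 12 rows; each row shifts and turns the commanded pose from where the row before left it; what a row does not reach is not made up. A row lasts 1/8 s, in which the tool goes at most 62.5 mm and 10.7 degrees, less where a joint would pass 70% of its speed; a pose out of reach is approached as far as the arm can. A call with a gripper value outside its range is refused whole. The fingers move at their own pace and stop on an object; "squeeze" is the grip in N (left out, the last holds). Time passes only in rows, so rows that do not move let the fingers close. It gives the time, the measured TCP pose, the force and the opening at its end, in the units of the state.
- telemetry.read_state(): the state, without advancing time (a new reading comes with each control period).
- optics.snapshot(name): name is "scene" or "side" or "wrist"; returns a dict with "image" (400x640x3 uint8, blue, green, red), "z_map" (400x640 float32, m along the optical axis (not along the pixel's ray), 0 where there is no reading), "camera_matrix" (3x3 intrinsics, pixels), "origin" and "rotation" of the camera in the world. Camera axes: x right, y down, z forward; pixel columns grow to the right and rows downward; lengths in m; the calibration is good to about 2 mm. A picture is of the moment at which its call begins.
- job.finish_job(): hands the job in, once; it reports no verdict.
Trained networks look in a picture, given as the dict that the camera call returned (one of the last four; its "shot" number tells which), for a name from the list of things; names that differ only in an ending like _2 or _b are one class to them, and where a whole thing is asked for, a point or a joint stands for the part that bears it (a point fixed in the world has none). Each returns a list of dicts, best first, with "score" (0 to 1); they miss things now and then, are a little off and sometimes report something else, mostly with a low value. They report only what shows in the picture. A call takes as long as a camera call. They do not tell look-alikes from the thing itself.
- find_in(picture, name): "centre" ([column, row] in pixels, amid what is visible of it).
- place_of(picture, name): "centre" ([column, row] in pixels: a listed point, or the origin of a listed thing).
The state is a dict: "time_s": time; "qpos": joint angles; "joint_vel": joint speeds; "effort": joint torques, N m; "ee_pos": TCP position; "ee_rot": TCP orientation; "ft_force": force on the tool from outside, world axes, zero at the start; "moment": the same for the moment, N m; "grip_width": finger opening in m.
Only numpy, scipy, OpenCV 4.12 (cv2) and the standard library are available. Lean on these libraries where they do the work, as an engineer would, in place of code of your own. Each camera call takes 0.05 s, during which the arm holds its last target.

## Working session

There is one attempt and no reset: what is moved stays moved. The work goes in short steps, Python scripts to look and compute and a tool call to move; the robot and the scene stay as the last step left them, time stands still between calls to the robot, and variables do not carry over. Pictures are saved under pics/ and viewed, and the job is handed in when it is done.

Besides the shell and the picture viewer there is one more tool, called after "Call:" by a JSON object that holds its "api" and its "payload", one argument or row to a line. drive_tool: Moves the arm, as the interface text tells. Its arguments: {"type":"object","properties":{"commands":{"type":"array","items":{"type":"array","items":{"type":"number"}}},"squeeze":{"type":"number"}},"required":["commands"]}

```bash
mkdir -p pics; cat > h.py <<'E'
import numpy as np,cv2
from rig import telemetry, optics, job, find_in, place_of, bot
def world(p,uv,z=None,depth=None):
    K=np.array(p["camera_matrix"]);R=np.array(p["rotation"]);o=np.array(p["origin"])
    d=R@np.linalg.inv(K)@np.array([uv[0],uv[1],1.0])
    if z is not None: return o+d*(z-o[2])/d[2]
    return o+d*depth
def pix(p,X):
    K=np.array(p["camera_matrix"]);R=np.array(p["rotation"]);o=np.array(p["origin"])
    c=K@(R.T@(np.array(X)-o)); return c[:2]/c[2]
E
python3 - <<'E'
from h import *
s=telemetry.read_state();print({k:np.round(v,3) for k,v in s.items()}, bot.tcp_to_tips)
for n in ["scene","side","wrist"]:
    p=optics.snapshot(n);cv2.imwrite(f"pics/a_{n}.png",p["image"]);print(n,np.round(p["origin"],3))
    if n=="wrist":continue
    for t in ["stand","seat","clip_pivot","clip_lug","clip_nose","slide","shutter_top","camera_box","camera_lens"]:
        r=place_of(p,t)
        for q in r[:3]:
            u=q["centre"];d=p["z_map"][int(u[1]),int(u[0])]
            print(t,np.round(q["score"],2),np.round(u,1),np.round(world(p,u,depth=d),3))
E
```

```text
{'time_s': np.float64(0.0), 'qpos': array([ 1.039,  0.277,  1.506,  0.   ,  1.361, -0.121]), 'joint_vel': array([-0.001, -0.   ,  0.001,  0.   , -0.   ,  0.   ]), 'effort': array([-1.0000e-03, -4.1678e+01, -2.4580e+01, -0.0000e+00,  1.1000e-02,
        0.0000e+00]), 'ee_pos': array([0.229, 0.527, 0.215]), 'ee_rot': array([ 0.592,  0.387, -0.388, -0.591]), 'ft_force': array([-0.006, -0.507, -1.112]), 'moment': array([ 0.   , -0.008, -0.014]), 'grip_width': np.float64(0.086)} 0.011
scene [ 1.362 -0.229  0.769]Traceback (most recent call last):
  File "<stdin>", line 10, in <module>
  File "h.py", line 5, in world
    d=R@np.linalg.inv(K)@np.array([uv[0],uv[1],1.0])
      ~^~~~~~~~~~~~~~~~~
ValueError: matmul: Input operand 1 has a mismatch in its core dimension 0, with gufunc signature (n?,k),(k,m?)->(n?,m?) (size 3 is different from 4)
```

```bash
sed -i 's/R=np.array(p\["rotation"\])/R=RR(p)/' h.py; cat >> h.py <<'E'
from scipy.spatial.transform import Rotation as Ro
def RR(p):
    r=np.array(p["rotation"]); return Ro.from_quat(r).as_matrix() if r.shape==(4,) else r
E
python3 - <<'E'
from h import *
for n in ["scene","side","wrist"]:
    p=optics.snapshot(n);cv2.imwrite(f"pics/a_{n}.png",p["image"]);print(n,np.round(p["origin"],3))
    if n=="wrist":continue
    for t in ["stand","seat","clip_pivot","clip_lug","clip_nose","slide","shutter_top","camera_box","camera_lens"]:
        r=place_of(p,t)
        for q in r[:3]:
            u=q["centre"];d=p["z_map"][int(u[1]),int(u[0])]
            print(t,np.round(q["score"],2),np.round(u,1),np.round(world(p,u,depth=d),3))
E
```

```text
scene [ 1.362 -0.229  0.769]
stand 0.75 [313.  255.9] [ 0.64  -0.029  0.045]
stand 0.65 [294.1 223.8] [ 0.521 -0.043  0.056]
seat 0.97 [316.3 237. ] [ 0.586 -0.003  0.053]
seat 0.65 [414.1 204.9] [0.503 0.323 0.011]
clip_pivot 0.66 [291.4 235.3] [ 0.561 -0.061  0.055]
clip_lug 0.57 [298.1 213.4] [ 0.495 -0.024  0.067]
clip_nose 0.58 [295.8 222.9] [ 1.362 -0.229  0.769]
slide 0.51 [313.5 234.5] [ 0.574 -0.006  0.052]
slide 0.48 [180.9 256.5] [ 0.506 -0.338  0.022]
shutter_top 0.64 [168.6 199.9] [ 0.206 -0.362 -0.004]
shutter_top 0.6 [176.4 235.7] [ 0.461 -0.339  0.054]
shutter_top 0.57 [319.4 173.4] [0.311 0.096 0.054]
camera_box 0.95 [170.3 220.9] [ 0.359 -0.356  0.029]
camera_box 0.86 [234.  210.8] [ 0.373 -0.181  0.028]
camera_box 0.66 [178.1 253.5] [ 0.505 -0.342  0.032]
camera_lens 0.83 [360.2 197.2] [0.691 0.067 0.233]
side [ 0.133 -1.007  0.949]
stand 0.74 [329.9 235.5] [ 0.549 -0.065  0.063]
seat 0.86 [331.5 228.1] [ 0.572 -0.024  0.052]
clip_pivot 0.85 [330.5 237.6] [ 0.549 -0.069  0.058]
clip_pivot 0.16 [343.  167.9] [0.651 0.071 0.192]
clip_lug 0.44 [304.9 233.4] [ 0.491 -0.011  0.048]
clip_lug 0.23 [330.1 235.9] [ 0.55  -0.063  0.059]
clip_nose 0.4 [313.7 235.5] [ 0.508 -0.039  0.056]
slide 0.63 [341.2 318.4] [ 0.455 -0.347  0.053]
slide 0.43 [327.3 227.4] [ 0.563 -0.012  0.049]
slide 0.41 [329.  241.7] [ 0.544 -0.069  0.044]
shutter_top 0.66 [335.7 315.6] [ 0.446 -0.336  0.056]
shutter_top 0.57 [238.3 223.4] [0.317 0.11  0.052]
shutter_top 0.43 [309.7 238.5] [ 0.498 -0.031  0.042]
camera_box 0.89 [342.2 327.2] [ 0.45  -0.366  0.045]
camera_box 0.89 [277.4 298.1] [ 0.337 -0.208  0.034]
camera_box 0.82 [283.9 358.2] [ 0.294 -0.385  0.034]
camera_lens 0.72 [396.1 222.2] [ 0.794 -0.035  0.012]
camera_lens 0.27 [312.8 172. ] [0.666 0.364 0.   ]
wrist [0.17  0.553 0.373]
```

View pics/a_scene.png

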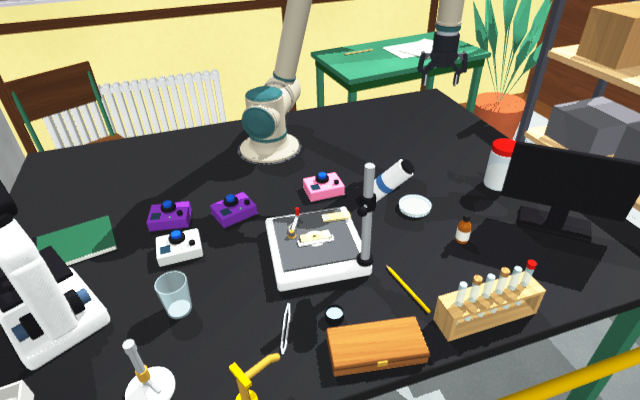

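View pics/a_side.png

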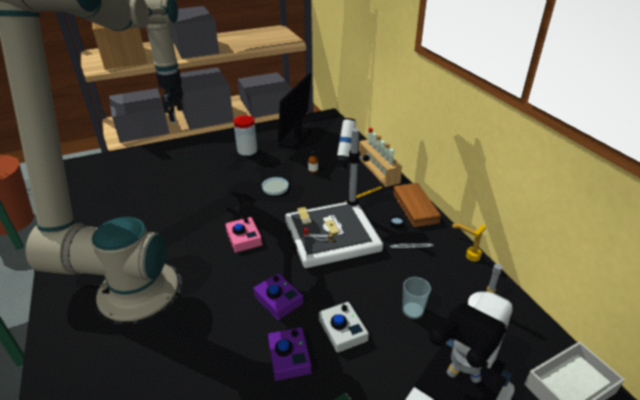

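View pics/a_wrist.png

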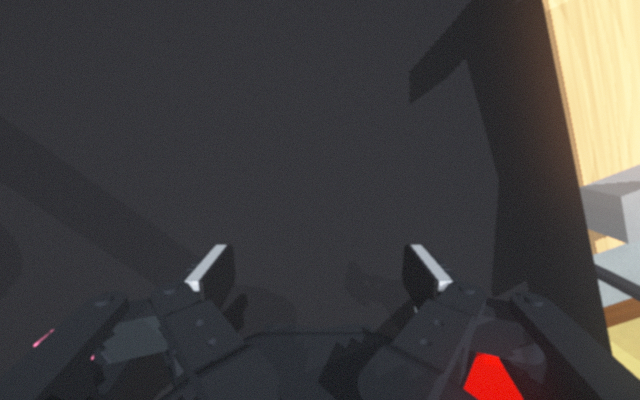

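```bash
python3 - <<'E'
from h import *
s=telemetry.read_state();M=Ro.from_quat(s["ee_rot"]).as_matrix();print(np.round(M,3))
p=optics.snapshot("wrist");print(np.round(RR(p),3));o=np.array(p["origin"]);print(np.round(M.T@(o-s["ee_pos"]),3),np.round(M.T@RR(p),3)); print(np.round(p["camera_matrix"],1))
p=optics.snapshot("scene");im=p["image"][190:280,250:390];cv2.imwrite("pics/b.png",cv2.resize(im,None,fx=5,fy=5,interpolation=cv2.INTER_CUBIC))
E
```

```text
[[ 0.399  0.    -0.917]
 [ 0.917  0.     0.399]
 [ 0.    -1.    -0.   ]]
[[ 0.399  0.885  0.238]
 [ 0.917 -0.385 -0.104]
 [-0.     0.26  -0.966]]
[-0.    -0.157  0.065] [[ 1.     0.    -0.   ]
 [ 0.    -0.26   0.966]
 [ 0.    -0.966 -0.26 ]]
[[280.    0.  318.2]
 [  0.  280.  202.7]
 [  0.    0.    1. ]]
```

View pics/b.png

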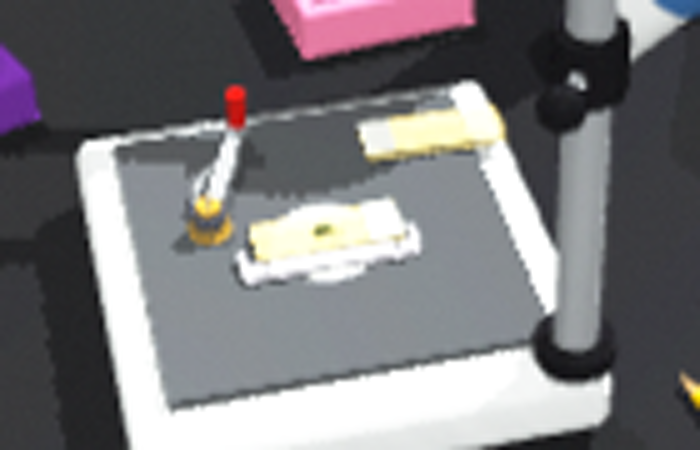

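Call:
{"api": "drive_tool", "payload": {
  "commands": [
    [0,0,0.03,0.022,-0.046,0.003,0.4],
    [0,0,0.03,0.022,-0.046,0.003,0.4],
    [0,0,0.03,0.022,-0.046,0.003,0.4],
    [0,0,0.03,0.022,-0.046,0.003,0.4],
    [0,0,0.03,0.022,-0.046,0.003,0.4],
    [0,0,0.03,0.022,-0.046,0.003,0.4],
    [0,0,0.03,0.022,-0.046,0.003,0.4],
    [0,0,0.03,0.022,-0.046,0.003,0.4],
    [0,0,0.03,0.022,-0.046,0.003,0.4],
    [0,0,0.03,0.022,-0.046,0.003,0.4],
    [0,0,0.03,0.022,-0.046,0.003,0.4],
    [0,0,0.03,0.022,-0.046,0.003,0.4]
  ]
}}

```text
time_s: 2.75
ee_pos: [0.4942, -0.0264, 0.2523]
ee_rot: [0.512, 0.488, -0.487, -0.512]
ft_force: [0.8, -0.2, 0.5]
grip_width: 0.0342
```

```bash
python3 - <<'E'
from h import *
s=telemetry.read_state();print({k:np.round(v,4) for k,v in s.items() if k!="effort"})
p=optics.snapshot("wrist");cv2.imwrite("pics/w1.png",p["image"]);print(np.round(p["origin"],3))
for t in ["stand","seat","clip_pivot","clip_lug","clip_nose","slide","spare_slide","shutter_top"]:
        r=place_of(p,t)
        for q in r[:2]:
            u=q["centre"];d=p["z_map"][int(u[1]),int(u[0])]
            print(t,np.round(q["score"],2),np.round(u,1),np.round(world(p,u,depth=d),4))
im=p["image"];hsv=cv2.cvtColor(im,cv2.COLOR_BGR2HSV)
E
```

```text
{'time_s': np.float64(2.75), 'qpos': array([-1.9440e-01,  1.3420e-01,  1.6014e+00,  4.0000e-04,  1.4053e+00,
       -1.7152e+00]), 'joint_vel': array([-0.7032,  0.2714, -0.3798,  0.002 ,  0.1048, -0.9359]), 'ee_pos': array([ 0.4942, -0.0264,  0.2523]), 'ee_rot': array([ 0.5125,  0.4876, -0.4871, -0.5123]), 'ft_force': array([ 0.8462, -0.1837,  0.5166]), 'moment': array([ 0.0052, -0.0266, -0.0602]), 'grip_width': np.float64(0.0342)}
[ 0.429 -0.024  0.409]
stand 0.9 [331.9 228.2] [ 0.5643 -0.0115  0.0465]
seat 0.84 [333.6 236.8] [ 0.5751 -0.0099  0.0514]
seat 0.18 [294.9 220.1] [ 0.5462 -0.0603  0.058 ]
clip_pivot 0.77 [296.3 221.8] [ 0.547  -0.0582  0.063 ]
clip_pivot 0.56 [388.4 195.8] [0.5209 0.0641 0.0518]
clip_lug 0.41 [332.4 238.9] [ 0.5778 -0.0116  0.0521]
clip_nose 0.4 [309.4 192.1] [ 0.5096 -0.039   0.0568]
slide 0.69 [336.5 237.8] [ 0.5767 -0.0059  0.0514]
spare_slide 0.76 [390.4 193.6] [0.5179 0.0665 0.0524]
shutter_top 0.89 [170.5  48.3] [ 0.3338 -0.1881  0.054 ]
shutter_top 0.75 [ 61.3 161.1] [ 0.4543 -0.3485  0.0557]
```

View pics/w1.png

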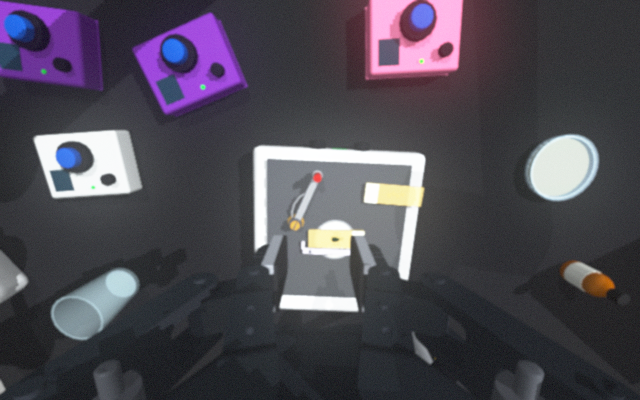

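Call:
{"api": "drive_tool", "payload": {
  "commands": [
    [0,0,0,-0.03,0,0,0.4],
    [0,0,0,0,0,0,0.4],
    [0,0,0,0,0,0,0.4]
  ]
}}

```text
time_s: 3.58
ee_pos: [0.4641, -0.0243, 0.2523]
ee_rot: [0.513, 0.488, -0.487, -0.512]
ft_force: [-0.2, 0.3, 0.0]
grip_width: 0.0341
```

```bash
python3 - <<'E'
from h import *
s=telemetry.read_state();print({k:np.round(v,4) for k,v in s.items() if k in("ee_pos","ft_force","joint_vel")})
p=optics.snapshot("wrist");cv2.imwrite("pics/w2.png",p["image"]);im=p["image"]
cv2.imwrite("pics/w2c.png",cv2.resize(im[130:300,230:450],None,fx=3.5,fy=3.5,interpolation=cv2.INTER_CUBIC))
hsv=cv2.cvtColor(im,cv2.COLOR_BGR2HSV)
m=(((hsv[...,0]<8)|(hsv[...,0]>172))&(hsv[...,1]>150)&(hsv[...,2]>90)).astype(np.uint8);m[:, :250]=0;m[:130]=0;m[300:]=0
n,l,st,c=cv2.connectedComponentsWithStats(m)
for i in range(1,n):
    if st[i,4]>8: print("red",st[i],c[i],world(p,c[i],z=.080).round(4),world(p,c[i],z=.070).round(4))
for t in ["stand","seat","clip_pivot","clip_lug","clip_nose","slide","shutter_top"]:
        for q in place_of(p,t)[:2]:
            u=q["centre"];d=p["z_map"][int(u[1]),int(u[0])]
            print(t,np.round(q["score"],2),np.round(u,1),np.round(world(p,u,depth=d),4))
z=p["z_map"];vv,uu=np.mgrid[0:400,0:640]
K=np.array(p["camera_matrix"]);P=np.stack([(uu-K[0,2])/K[0,0]*z,(vv-K[1,2])/K[1,1]*z,z],-1)@RR(p).T+np.array(p["origin"])
P=P.reshape(-1,3)
sel=(abs(P[:,2]-.046)<.012)&(P[:,0]>.4)&(P[:,0]<.7)&(abs(P[:,1])<.18)
Q=P[sel][:,:2].astype(np.float32);print(len(Q),cv2.minAreaRect(Q))
for lo,hi in((.05,.054),(.056,.062),(.062,.066),(.07,.085)):
    s2=(P[:,2]>lo)&(P[:,2]<hi)&(P[:,0]>.4)&(P[:,0]<.6)&(abs(P[:,1])<.11)
    print(lo,s2.sum(),P[s2].mean(0).round(4))
E
```

```text
{'joint_vel': array([-0.0023,  0.0112, -0.0089, -0.0004, -0.001 ,  0.0002]), 'ee_pos': array([ 0.4641, -0.0243,  0.2523]), 'ft_force': array([-0.1556,  0.2822,  0.0272])}
red [314 197   7   9  43] [316.74418605 201.13953488] [ 0.4861 -0.0277  0.08  ] [ 0.4887 -0.0279  0.07  ]
stand 0.63 [333.2 247.8] [ 0.5644 -0.0087  0.0451]
seat 0.78 [332.3 257.4] [ 0.5759 -0.0107  0.0515]
clip_pivot 0.72 [293.4 246.5] [ 0.5513 -0.0623  0.0639]
clip_pivot 0.61 [390.2 213.5] [0.5156 0.0691 0.0512]
clip_lug 0.91 [312.5 198.6] [ 0.4883 -0.0335  0.0578]
clip_lug 0.41 [ 69.1 184.9] [ 0.455  -0.3447  0.0565]
clip_nose 0.5 [307.9 213.8] [ 0.5087 -0.0407  0.0572]
clip_nose 0.16 [431.5 346.8] [0.4766 0.0151 0.3265]
slide 0.76 [333.4 257.2] [ 0.5758 -0.0091  0.0513]
slide 0.55 [552.3 189.8] [0.5032 0.3109 0.0148]
shutter_top 0.96 [23.2 56.7] [ 0.3037 -0.3589  0.0525]
shutter_top 0.93 [419.3  46.7] [0.3164 0.0983 0.0536]
17511 ((0.578096866607666, -0.007722280919551849), (0.22720040380954742, 0.24691282212734222), 85.03350067138672)
0.05 1854 [0.5463 0.0282 0.0513]
0.056 362 [ 0.5232 -0.0465  0.0578]
0.062 54 [ 0.5427 -0.0562  0.063 ]
0.07 60 [ 0.4867 -0.0278  0.0778]
```

View pics/w2c.png

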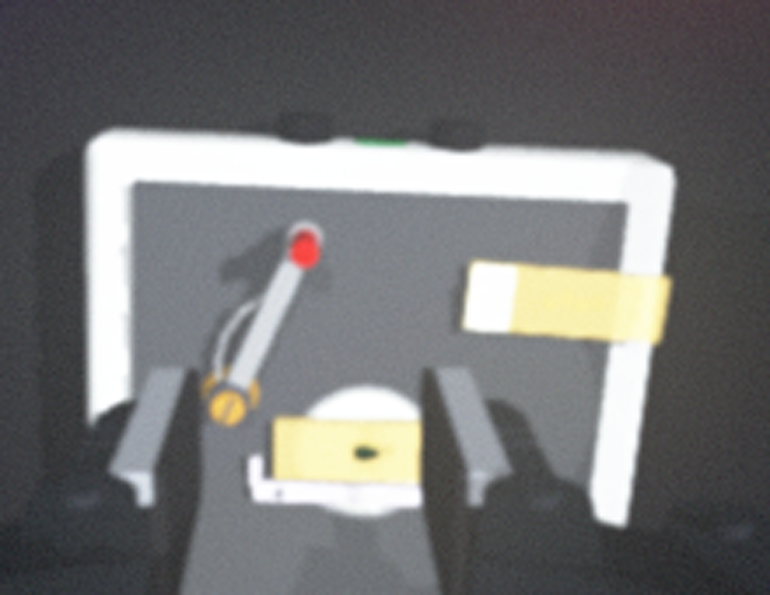

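Call:
{"api": "drive_tool", "payload": {
  "commands": [
    [0,0,-0.117,0.0056,-0.001,-0.035,0.4],
    [0,0,-0.117,0.0056,-0.001,-0.035,0.4],
    [0,0,-0.117,0.0056,-0.001,-0.035,0.4],
    [0,0,-0.117,0.0056,-0.001,-0.035,0.4],
    [0,0,0,0,0,0,0.4],
    [0,0,0,0,0,0,0.4]
  ]
}}

```text
time_s: 4.72
ee_pos: [0.4868, -0.029, 0.1129]
ee_rot: [0.612, 0.356, -0.355, -0.611]
ft_force: [1.1, -0.1, 0.8]
grip_width: 0.034
```

```bash
cat >> h.py <<'E'
def st():
    s=telemetry.read_state();M=Ro.from_quat(s["ee_rot"]).as_matrix()
    print(s["time_s"].round(2),"pos",np.round(s["ee_pos"],4),"yaw",np.degrees(np.arctan2(M[1,0],M[0,0])).round(2),"ydir",M[:,1].round(3),"F",np.round(s["ft_force"],2),"w",s["grip_width"].round(4),"q",np.round(s["qpos"],2));return s,M
E
python3 - <<'E'
from h import *
s,M=st()
p=optics.snapshot("wrist");cv2.imwrite("pics/w3.png",p["image"])
for X in ([.4865,-.028,.08],[.548,-.0626,.063]): print(pix(p,X))
E
```

```text
Traceback (most recent call last):
  File "h.py", line 16, in st
    print(s["time_s"].round(2),"pos",np.round(s["ee_pos"],4),"yaw",np.degrees(np.arctan2(M[1,0],M[0,0])).round(2),"ydir",M[:,1].round(3),"F",np.round(s["ft_force"],2),"w",s["grip_width"].round(4),"q",np.round(s["qpos"],2));return s,M
          ^^^^^^^^^^^^^^^^^
AttributeError: 'float' object has no attribute 'round'
```

```bash
sed -i 's/s\["time_s"\].round(2)/round(s["time_s"],2)/; s/s\["grip_width"\].round(4)/round(s["grip_width"],4)/' h.py
python3 - <<'E'
from h import *
s,M=st()
p=optics.snapshot("wrist");cv2.imwrite("pics/w3.png",p["image"])
for X in ([.4865,-.028,.08],[.548,-.0626,.063]): print(pix(p,X))
st()
E
```

```text
4.72 pos [ 0.4868 -0.029   0.1129] yaw 60.37 ydir [ 0.001 -0.    -1.   ] F [ 1.06 -0.12  0.8 ] w 0.034 q [-0.2   0.23  1.85  0.    1.06 -1.26]
[319.29250144 220.01421433]
[319.51454349 293.34356535]
4.78 pos [ 0.4871 -0.029   0.1134] yaw 60.35 ydir [ 0.003 -0.    -1.   ] F [ 0.51 -0.46 -0.52] w 0.0341 q [-0.2   0.23  1.85  0.    1.06 -1.26]
```

View pics/w3.png

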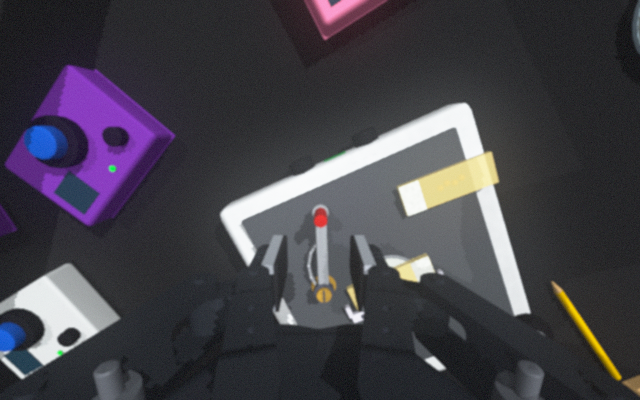

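Call:
{"api": "drive_tool", "payload": {
  "commands": [
    [0,0,0,-0.001,0.001,-0.014,0.4],
    [0,0,0,0,0,-0.014,0.4],
    [0,0,0,0,0,-0.012,0.4],
    [0,0,0,0,0,0,0.4],
    [0,0,0,0,0,0,0.4],
    [0,0,0,0,0,0,0.4]
  ]
}}

```text
time_s: 5.52
ee_pos: [0.4855, -0.0279, 0.0723]
ee_rot: [0.612, 0.355, -0.355, -0.611]
ft_force: [-0.0, 0.4, 0.4]
grip_width: 0.0342
```

```bash

python3 - <<'E'
from h import *
for i in range(5):
  s,M=st(); p=optics.snapshot("side" if i%2 else "scene")
  im=p["image"]; 
  if i<2: 
    c=pix(p,[.4865,-.028,.07]).astype(int); cv2.imwrite(f"pics/s{i}.png",cv2.resize(im[c[1]-45:c[1]+45,c[0]-60:c[0]+60],None,fx=6,fy=6,interpolation=cv2.INTER_CUBIC))
E
```

```text
5.53 pos [ 0.4855 -0.0279  0.0723] yaw 60.28 ydir [ 0.001 -0.    -1.   ] F [-0.03  0.37  0.42] w 0.0342 q [-0.2   0.27  1.91  0.    0.96 -1.25]
5.58 pos [ 0.4854 -0.0279  0.0723] yaw 60.28 ydir [ 0.001 -0.    -1.   ] F [-0.24  0.32  0.32] w 0.0339 q [-0.2   0.27  1.91  0.    0.96 -1.25]
5.62 pos [ 0.4854 -0.0279  0.0723] yaw 60.28 ydir [ 0.001 -0.    -1.   ] F [ 0.19 -0.49 -0.36] w 0.034 q [-0.2   0.27  1.91  0.    0.96 -1.25]
5.67 pos [ 0.4853 -0.0279  0.0722] yaw 60.27 ydir [ 0.001 -0.    -1.   ] F [ 0.23 -0.56  0.65] w 0.0342 q [-0.2   0.27  1.91  0.    0.96 -1.25]
5.72 pos [ 0.4853 -0.0279  0.0722] yaw 60.27 ydir [ 0.001 -0.    -1.   ] F [ 0.3  -0.86 -1.05] w 0.0341 q [-0.2   0.27  1.91  0.    0.96 -1.25]
```

View pics/s1.png

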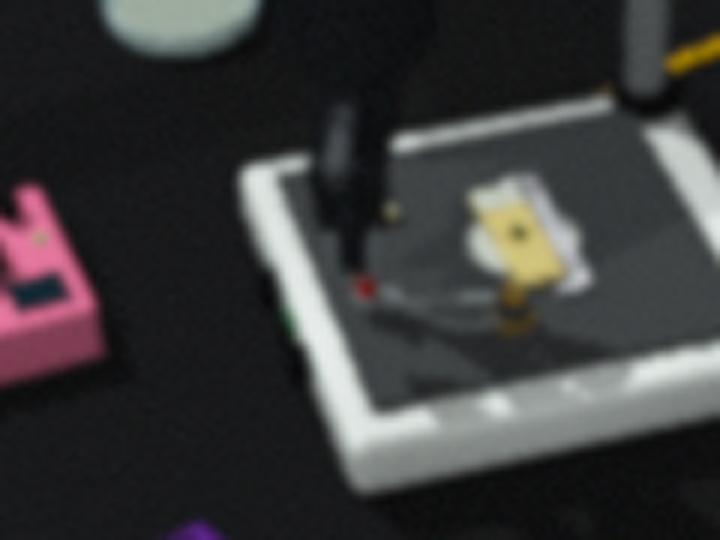

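View pics/s0.png

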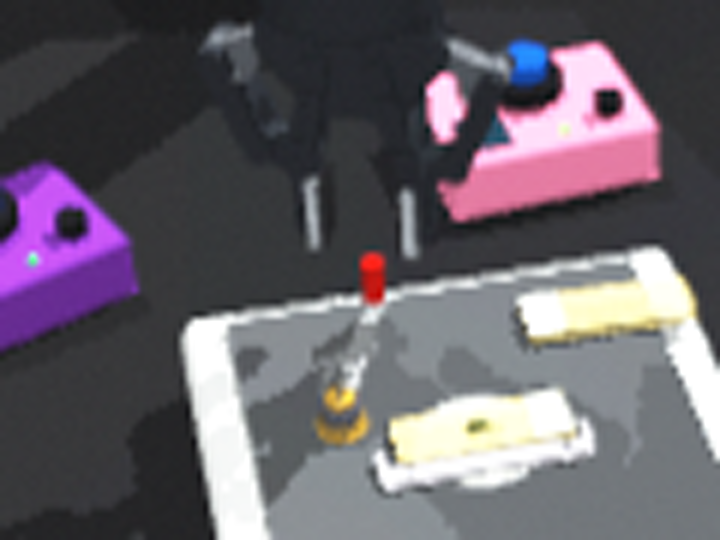

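```bash

python3 - <<'E'
from h import *
s,M=st()
for n in("side","scene"):
  p=optics.snapshot(n); im=p["image"].copy()
  c=pix(p,[.4865,-.028,.07]).astype(int)
  im=cv2.resize(im[c[1]-45:c[1]+45,c[0]-60:c[0]+60],None,fx=6,fy=6,interpolation=cv2.INTER_CUBIC)
  for sx in(-.017,0,.017):
    for y in(.011,-.02):
      q=(pix(p,s["ee_pos"]+M@np.array([sx,y,0]))-c+[60,45])*6; cv2.circle(im,tuple(int(v) for v in q),4,(0,255,0) if y>0 else (255,255,0),-1)
  for z in(.058,.08):
      q=(pix(p,[.487,-.028,z])-c+[60,45])*6; cv2.circle(im,tuple(int(v) for v in q),4,(255,0,255),-1)
  cv2.imwrite(f"pics/t_{n}.png",im)
E
```

```text
5.78 pos [ 0.4852 -0.0278  0.0722] yaw 60.28 ydir [ 0.001 -0.    -1.   ] F [-1.39  0.01 -0.38] w 0.0345 q [-0.2   0.27  1.91  0.    0.96 -1.25]
```

View pics/t_scene.png

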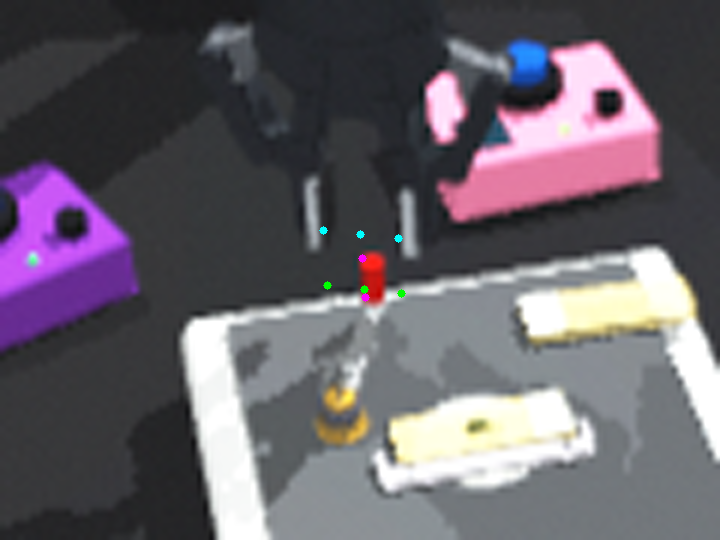

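View pics/t_side.png

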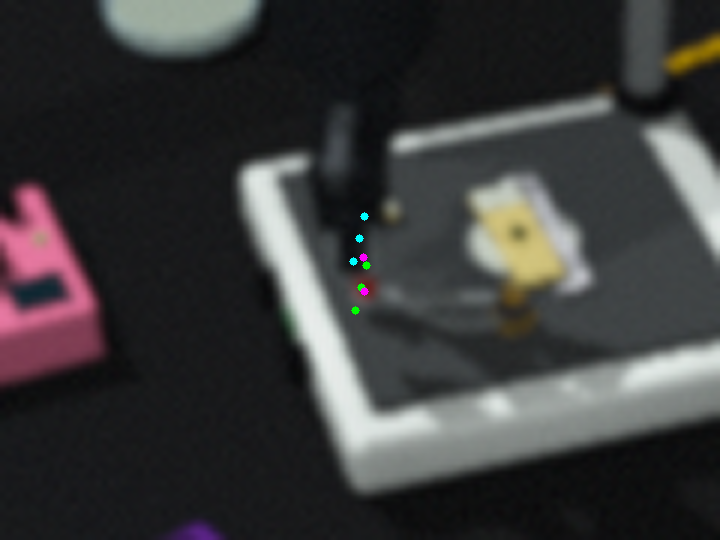

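```bash

python3 - <<'E'
from h import *
s,M=st()
p=optics.snapshot("wrist"); im=p["image"].copy()
z=p["z_map"];vv,uu=np.mgrid[0:400,0:640]
K=np.array(p["camera_matrix"]);P=np.stack([(uu-K[0,2])/K[0,0]*z,(vv-K[1,2])/K[1,1]*z,z],-1)@RR(p).T+np.array(p["origin"])
T=(P-s["ee_pos"])@M   # tool frame
m=(z>0)&(abs(T[...,0])<.04)&(abs(T[...,2])<.02)&(T[...,1]>-.05)&(T[...,1]<.02)
for sg in(-1,1):
  k=m&(sg*T[...,0]>.008); q=T[k]; print(sg,k.sum(),np.percentile(q,[1,50,99],axis=0).round(4) if k.sum() else '')
k=m&(abs(T[...,0])<.008);print(k.sum(),np.percentile(T[k],[1,50,99],axis=0).round(4))
for sx in(-.017,0,.017):
    for y in(.011,-.02):
      q=pix(p,s["ee_pos"]+M@np.array([sx,y,0])); cv2.circle(im,tuple(int(v) for v in q),2,(0,255,0) if y>0 else (255,255,0),-1)
cv2.imwrite("pics/w4.png",cv2.resize(im[150:350,200:440],None,fx=3,fy=3))
E
```

```text
5.88 pos [ 0.4851 -0.0278  0.0721] yaw 60.28 ydir [ 0.  0. -1.] F [-0.72 -0.78 -0.4 ] w 0.0342 q [-0.2   0.27  1.91  0.    0.96 -1.25]
-1 1002 [[-0.0304 -0.0497 -0.011 ]
 [-0.0187 -0.0363  0.0065]
 [-0.0168 -0.0174  0.0108]]
1 1003 [[ 0.017  -0.0495 -0.0112]
 [ 0.0189 -0.0363  0.0065]
 [ 0.0305 -0.0172  0.0109]]
555 [[-0.0048 -0.0082 -0.0195]
 [ 0.0016  0.0019  0.    ]
 [ 0.0073  0.0165  0.0038]]
```

View pics/w4.png

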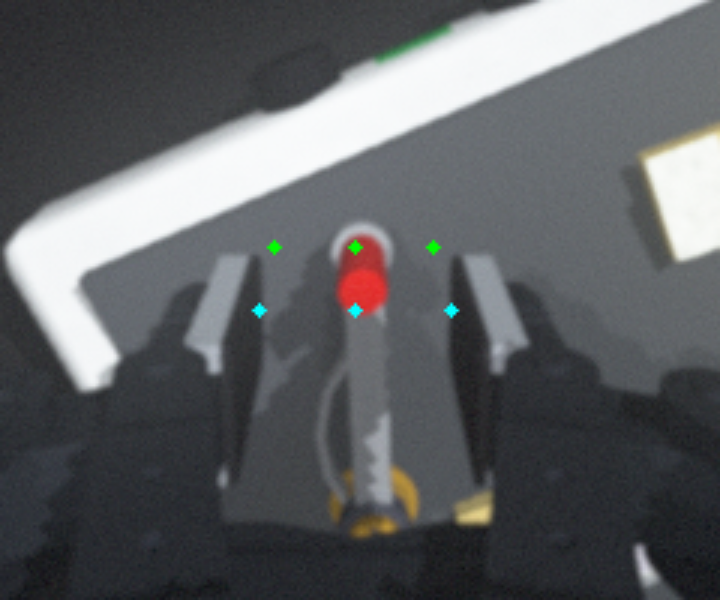

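Call:
{"api": "drive_tool", "payload": {
  "commands": [
    [0,0,0,0,0,-0.01,0.4],
    [0,0,0,0,0,-0.01,0.4],
    [0,0,0,0,0,0,0.4],
    [0,0,0,0,0,0,0.4]
  ]
}}

```text
time_s: 6.42
ee_pos: [0.485, -0.0278, 0.0517]
ee_rot: [-0.611, -0.355, 0.355, 0.612]
ft_force: [-0.8, 0.7, 0.4]
grip_width: 0.034
```

```bash
cat > tips.py <<'E'
from h import *
s,M=st()
p=optics.snapshot("wrist"); im=p["image"].copy()
z=p["z_map"];vv,uu=np.mgrid[0:400,0:640]
K=np.array(p["camera_matrix"]);P=np.stack([(uu-K[0,2])/K[0,0]*z,(vv-K[1,2])/K[1,1]*z,z],-1)@RR(p).T+np.array(p["origin"])
T=(P-s["ee_pos"])@M
m=(z>0)&(abs(T[...,0])<.04)&(abs(T[...,2])<.013)&(T[...,1]>-.05)&(T[...,1]<.02)
for sg in(-1,1):
  k=m&(sg*T[...,0]>.014)&(sg*T[...,0]<.03)&(vv<290); q=T[k]; print(sg,k.sum(),np.percentile(q,[1,50,99],axis=0).round(4) if k.sum() else '')
cv2.imwrite("pics/w5.png",cv2.resize(im[150:350,200:440],None,fx=3,fy=3))
p=optics.snapshot("scene");c=pix(p,[.4865,-.028,.07]).astype(int);im=p["image"]
cv2.imwrite("pics/w5s.png",cv2.resize(im[c[1]-45:c[1]+45,c[0]-60:c[0]+60],None,fx=6,fy=6,interpolation=cv2.INTER_CUBIC))
E
python3 tips.py
```

```text
6.42 pos [ 0.485  -0.0278  0.0517] yaw 60.27 ydir [-0.  0. -1.] F [-0.8   0.73  0.35] w 0.034 q [-0.2   0.3   1.93  0.    0.91 -1.25]
-1 1690 [[-0.0297 -0.0494 -0.0117]
 [-0.0193 -0.023   0.0063]
 [-0.0142  0.0137  0.0126]]
1 1640 [[ 0.0143 -0.0496 -0.0118]
 [ 0.0193 -0.0239  0.0063]
 [ 0.0298  0.0077  0.0125]]
```

View pics/w5.png

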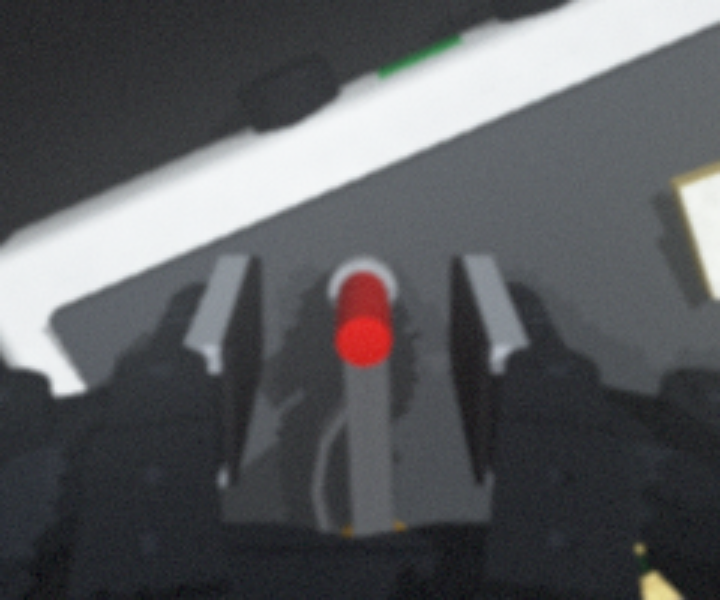

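View pics/w5s.png

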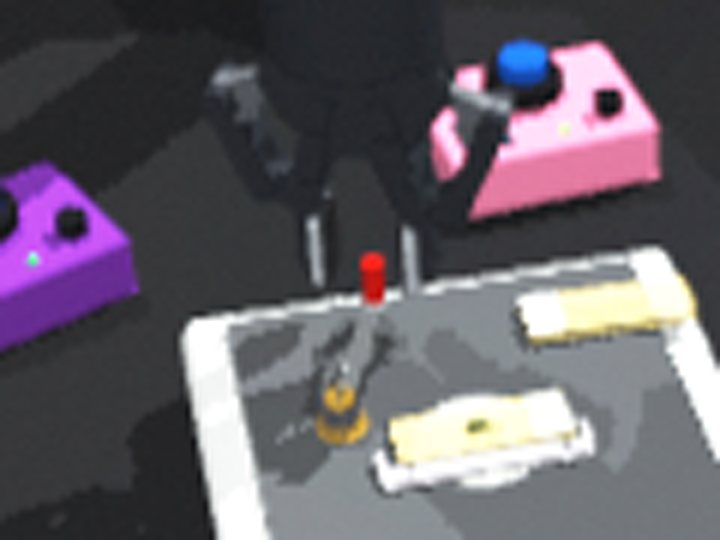

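```bash
cat > arc.py <<'E'
import numpy as np
PV=np.array([.5493,-.0605])
def C(phi,g=.012,R=.072):
    return PV+R*np.array([-np.cos(phi),np.sin(phi)])+g*np.array([np.sin(phi),np.cos(phi)])
if __name__=="__main__":
    d=np.radians
    c=np.array([.485,-.0278]);ph=[28.3]+[28.3+5*i for i in range(1,14)]
    for f in ph:
        n=C(d(f));print(round(f,1),n.round(4),((n-c)*1000).round(2));c=n
E
python3 arc.py
```

```text
28.3 [ 0.4916 -0.0158] [ 6.59 12.  ]
33.3 [ 0.4957 -0.0109] [4.12 4.86]
38.3 [ 0.5002 -0.0065] [4.52 4.48]
43.3 [ 0.5051 -0.0024] [4.9  4.07]
48.3 [0.5104 0.0012] [5.23 3.63]
53.3 [0.5159 0.0044] [5.53 3.16]
58.3 [0.5217 0.0071] [5.78 2.66]
63.3 [0.5277 0.0092] [5.99 2.15]
68.3 [0.5338 0.0108] [6.16 1.62]
73.3 [0.5401 0.0119] [6.28 1.08]
78.3 [0.5464 0.0124] [6.35 0.53]
83.3 [0.5528 0.0124] [ 6.37 -0.03]
88.3 [0.5592 0.0118] [ 6.34 -0.58]
93.3 [0.5654 0.0107] [ 6.27 -1.13]
```

Call:
{"api": "drive_tool", "payload": {
  "commands": [
    [0,0,0,0,0,-0.004,0.4],
    [0,0,0,0.0022,0.004,0,0.4],
    [0,0,0,0.0022,0.004,0,0.4],
    [0,0,0,0.001,0.002,0,0.4],
    [0,0,0,0.001,0.002,0,0.4],
    [0,0,-0.044,0.002,0.0025,0,0.4],
    [0,0,-0.044,0.002,0.0024,0,0.4],
    [0,0,0,0,0,0,0.4]
  ]
}}

```text
time_s: 7.52
ee_pos: [0.4953, -0.0112, 0.0479]
ee_rot: [0.627, 0.328, -0.328, -0.626]
ft_force: [-0.7, -0.8, 0.2]
grip_width: 0.0341
```

```bash
python3 - <<'E'
from h import *
F=[]
for i in range(6):
    s=telemetry.read_state();F.append(s["ft_force"]);p=optics.snapshot("wrist")
st();F=np.array(F);print(F.round(2),F.mean(0).round(2))
cv2.imwrite("pics/w6.png",cv2.resize(p["image"][150:350,200:440],None,fx=3,fy=3))
E
```

```text
7.83 pos [ 0.4953 -0.0111  0.0479] yaw 55.25 ydir [-0. -0. -1.] F [-0.53 -2.32  1.06] w 0.0343 q [-0.16  0.32  1.92 -0.    0.91 -1.13]
[[-0.68 -0.79  0.22]
 [-1.34 -1.86  0.34]
 [ 0.14 -1.82  0.95]
 [-1.2  -1.93  0.32]
 [-0.35 -1.88  1.05]
 [-0.25 -2.56  0.44]] [-0.62 -1.81  0.55]
```

View pics/w6.png

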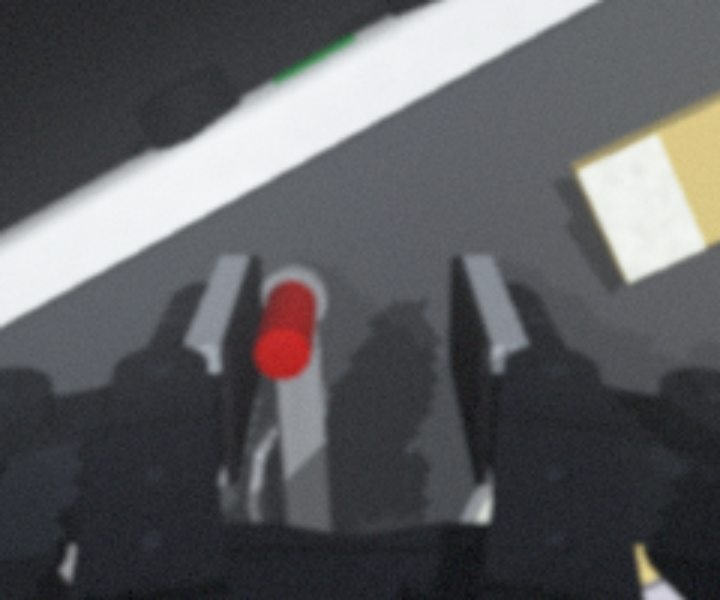

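Call:
{"api": "drive_tool", "payload": {
  "commands": [
    [0,0,-0.087,0.0045,0.0045,0,0.4],
    [0,0,-0.087,0.0049,0.0041,0,0.4],
    [0,0,-0.087,0.0052,0.0036,0,0.4],
    [0,0,-0.087,0.0055,0.0032,0,0.4],
    [0,0,-0.087,0.0058,0.0027,0,0.4],
    [0,0,-0.087,0.006,0.0022,0,0.4],
    [0,0,-0.087,0.0062,0.0016,0,0.4],
    [0,0,-0.087,0.0063,0.0011,0,0.4],
    [0,0,-0.087,0.0064,0.0005,0,0.4],
    [0,0,0,0,0,0,0.4],
    [0,0,0,0,0,0,0.4]
  ]
}}

```text
time_s: 9.2
ee_pos: [0.5459, 0.0129, 0.0477]
ee_rot: [-0.704, -0.064, 0.064, 0.704]
ft_force: [-0.3, 0.9, -0.0]
grip_width: 0.0338
```

```bash
cat > look.py <<'E'
from h import *
import sys
n=sys.argv[1];F=[]
for i in range(int(sys.argv[2])):
    s=telemetry.read_state();F.append(s["ft_force"]);p=optics.snapshot("wrist" if i else "scene")
    if i==0:
        im=p["image"][205:275,270:370];cv2.imwrite(f"pics/{n}s.png",cv2.resize(im,None,fx=7,fy=7,interpolation=cv2.INTER_CUBIC))
s,M=st();F=np.array(F);t=M[:,0];z=M[:,2];print(F.round(2).tolist(),"tang",(F@t).round(2),"mean",(F@t).mean().round(2),"radial",(F@z).mean().round(2),"vert",F[:,2].mean().round(2))
cv2.imwrite(f"pics/{n}.png",cv2.resize(p["image"][150:390,160:480],None,fx=2.4,fy=2.4))
E
python3 look.py w7 6
```

```text
9.5 pos [0.546  0.0127 0.0479] yaw 10.38 ydir [-0.  0. -1.] F [-1.14  0.27 -0.94] w 0.0342 q [-0.1   0.38  1.81  0.    0.95 -0.29]
[[-0.32, 0.93, -0.02], [-1.21, 0.84, -0.48], [-1.44, 0.89, -0.0], [-1.33, 0.42, 0.37], [-1.05, 0.86, 0.23], [-0.91, 0.68, -0.21]] tang [-0.15 -1.04 -1.26 -1.23 -0.88 -0.77] mean -0.89 radial 0.95 vert -0.02
```

View pics/w7.png

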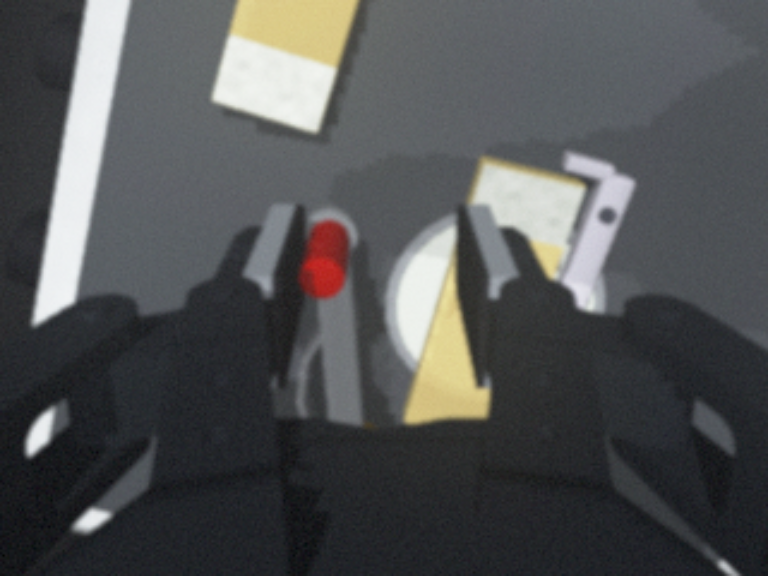

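View pics/w7s.png

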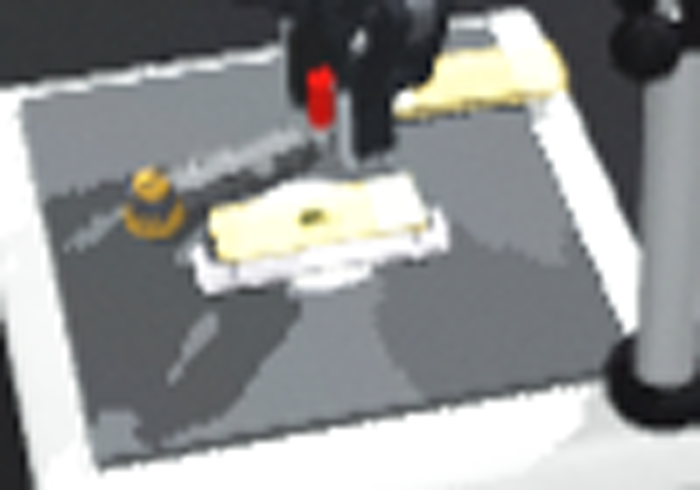

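Call:
{"api": "drive_tool", "payload": {
  "commands": [
    [0,0,-0.059,0.0043,0.0001,0,0.4],
    [0,0,-0.059,0.0043,-0.0001,0,0.4],
    [0,0,-0.059,0.0043,-0.0003,0,0.4],
    [0,0,-0.059,0.0043,-0.0006,0,0.4],
    [0,0,-0.03,0.0021,-0.0004,0,0.4],
    [0,0,-0.007,0.0005,-0.0001,0,0.4],
    [0,0,-0.007,0.0005,-0.0001,0,0.4],
    [0,0,-0.007,0.0005,-0.0001,0,0.4],
    [0,0,-0.007,0.0005,-0.0001,0,0.4]
  ]
}}

```text
time_s: 10.62
ee_pos: [0.5674, 0.0111, 0.0479]
ee_rot: [-0.706, 0.04, -0.04, 0.706]
ft_force: [-4.0, 2.2, 0.6]
grip_width: 0.034
```

```bash
python3 look.py w8 8; python3 - <<'E'
from h import *
p=optics.snapshot("side");cv2.imwrite("pics/w8side.png",cv2.resize(p["image"][140:280,240:440],None,fx=4,fy=4,interpolation=cv2.INTER_CUBIC))
E
```

```text
11.03 pos [0.5675 0.011  0.0479] yaw -6.48 ydir [ 0.  0. -1.] F [-3.41  2.93 -0.31] w 0.0342 q [-0.1   0.41  1.76  0.    0.97  0.01]
[[-4.04, 2.22, 0.64], [-2.18, 1.55, -0.36], [-3.16, 2.0, 0.37], [-2.51, 2.51, -0.45], [-1.89, 2.65, -0.28], [-2.88, 2.17, -0.14], [-3.38, 2.0, -0.75], [-2.56, 2.8, 0.17]] tang [-4.27 -2.34 -3.36 -2.78 -2.18 -3.11 -3.58 -2.86] mean -3.06 radial 1.91 vert -0.1
```

View pics/w8.png

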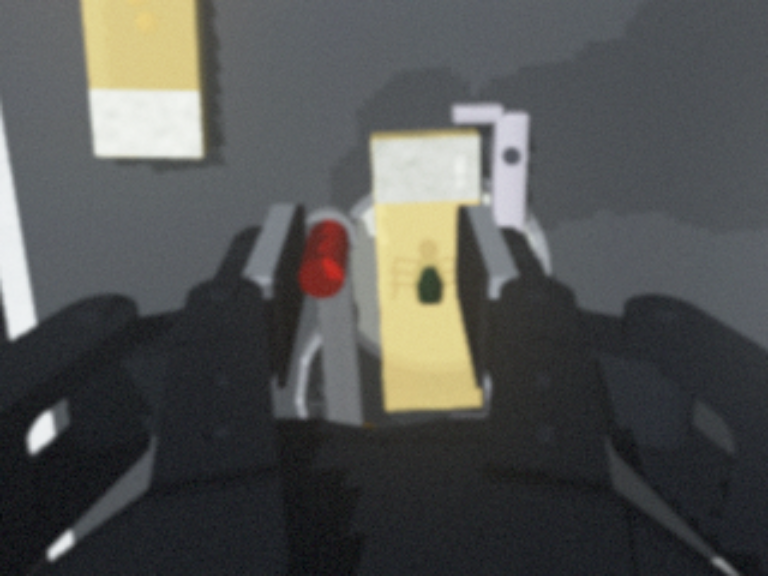

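View pics/w8s.png

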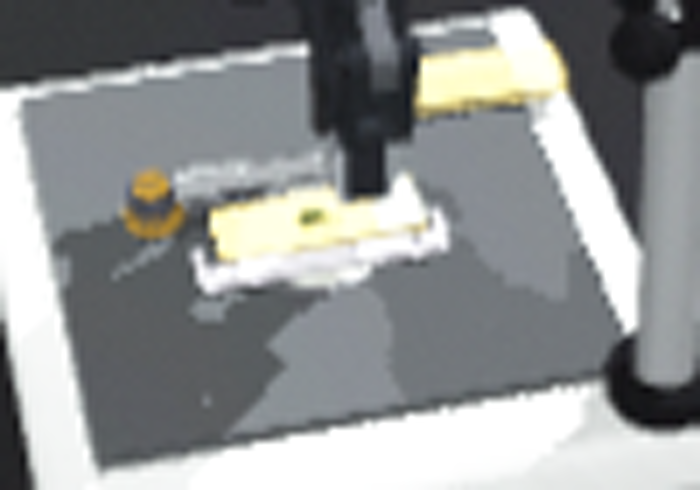

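View pics/w8side.png

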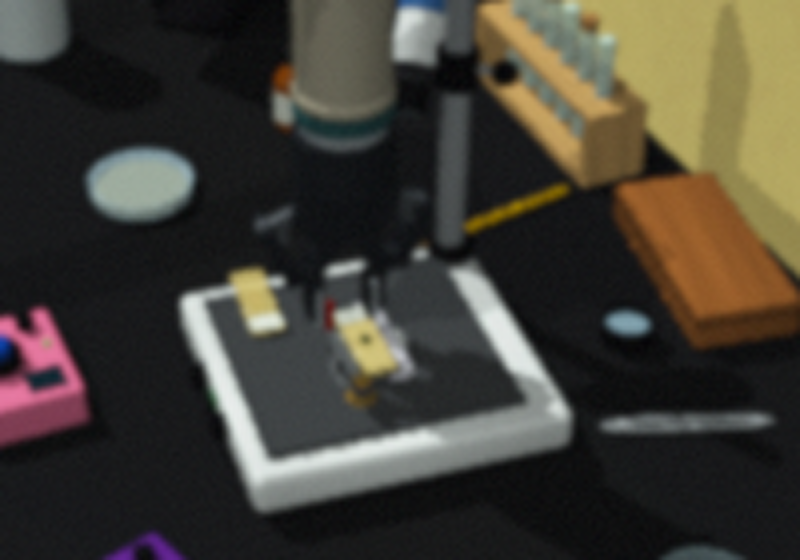

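Call:
{"api": "drive_tool", "payload": {
  "commands": [
    [0,0,-0.007,0.0005,-0.0001,0,0.4],
    [0,0,-0.007,0.0005,0,0,0.4],
    [0,0,-0.007,0.0005,-0.0001,0,0.4],
    [0,0,-0.007,0.0005,-0.0001,0,0.4],
    [0,0,-0.007,0.0005,-0.0001,0,0.4],
    [0,0,-0.007,0.0005,0,0,0.4],
    [0,0,-0.007,0.0005,-0.0001,0,0.4],
    [0,0,-0.007,0.0005,-0.0001,0,0.4],
    [0,0,-0.007,0.0005,-0.0001,0,0.4],
    [0,0,-0.007,0.0005,-0.0001,0,0.4]
  ]
}}

```text
time_s: 12.32
ee_pos: [0.5726, 0.0098, 0.0479]
ee_rot: [0.704, -0.065, 0.065, -0.704]
ft_force: [-2.8, -1.1, -1.8]
grip_width: 0.0341
```

```bash
python3 look.py w9 6
```

```text
12.62 pos [0.5727 0.0098 0.0479] yaw -10.48 ydir [ 0. -0. -1.] F [-3.14 -1.32 -1.22] w 0.0342 q [-0.1   0.41  1.75 -0.    0.98  0.08]
[[-2.79, -1.11, -1.82], [-3.65, -0.04, -1.8], [-2.3, 0.16, -1.3], [-2.74, -0.85, -0.71], [-2.66, 0.18, -2.23], [-1.89, -0.49, -1.27]] tang [-2.55 -3.58 -2.29 -2.54 -2.65 -1.77] mean -2.56 radial -0.84 vert -1.52
```

View pics/w9.png

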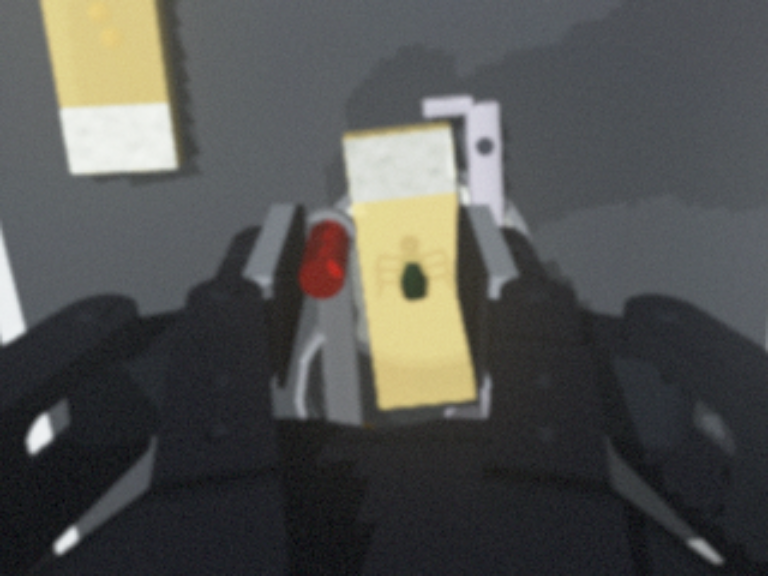

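Call:
{"api": "drive_tool", "payload": {
  "commands": [
    [0,0,-0.004,0.0003,0,0,0.4],
    [0,0,-0.004,0.0003,-0.0001,0,0.4],
    [0,0,-0.004,0.0003,0,0,0.4],
    [0,0,-0.004,0.0003,-0.0001,0,0.4],
    [0,0,-0.004,0.0003,0,0,0.4],
    [0,0,-0.004,0.0003,-0.0001,0,0.4]
  ]
}}

```text
time_s: 13.38
ee_pos: [0.5744, 0.0098, 0.048]
ee_rot: [0.703, -0.073, 0.073, -0.703]
ft_force: [-2.6, -1.5, -0.5]
grip_width: 0.0343
```

```bash
python3 look.py w10 6
```

```text
13.68 pos [0.5745 0.0098 0.048 ] yaw -11.86 ydir [ 0. -0. -1.] F [-2.47 -1.42 -0.79] w 0.034 q [-0.1   0.42  1.75 -0.    0.98  0.1 ]
[[-2.62, -1.51, -0.53], [-2.72, -1.0, -0.26], [-2.36, -2.03, -0.47], [-3.12, -0.73, -0.88], [-2.86, -1.37, -0.26], [-2.59, -1.07, -0.51]] tang [-2.25 -2.45 -1.89 -2.9  -2.52 -2.32] mean -2.39 radial -1.81 vert -0.49
```

View pics/w10.png

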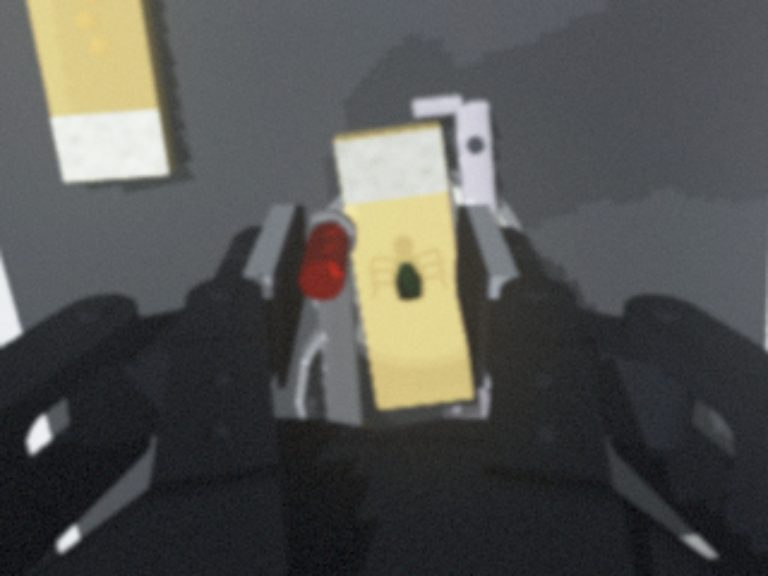

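Call:
{"api": "drive_tool", "payload": {
  "commands": [
    [0,0,-0.004,0.0003,-0.0001,0,0.4],
    [0,0,-0.004,0.0003,-0.0001,0,0.4],
    [0,0,-0.004,0.0003,-0.0001,0,0.4],
    [0,0,-0.004,0.0003,-0.0001,0,0.4]
  ]
}}

```text
time_s: 14.18
ee_pos: [0.5755, 0.0094, 0.0479]
ee_rot: [0.703, -0.079, 0.079, -0.703]
ft_force: [-2.6, -0.5, -0.8]
grip_width: 0.0343
```

```bash
python3 look.py w11 6
```

```text
14.47 pos [0.5756 0.0094 0.048 ] yaw -12.78 ydir [ 0.  0. -1.] F [-2.92 -1.47  0.09] w 0.0341 q [-0.1   0.42  1.74  0.    0.98  0.12]
[[-2.64, -0.5, -0.75], [-3.2, -1.49, -0.43], [-3.41, -0.62, 0.06], [-1.99, -1.31, 0.41], [-3.59, -1.67, -0.14], [-3.04, -1.93, -0.94]] tang [-2.47 -2.79 -3.19 -1.65 -3.13 -2.54] mean -2.63 radial -1.88 vert -0.3
```

View pics/w11.png

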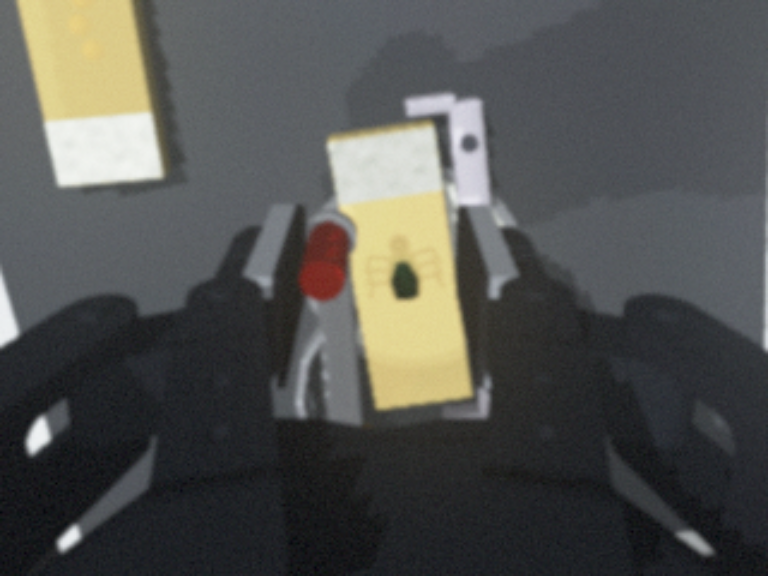

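Call:
{"api": "drive_tool", "payload": {
  "commands": [
    [0,0,-0.003,0.0002,0,0,0.4],
    [0,0,-0.003,0.0002,-0.0001,0,0.4],
    [0,0,-0.003,0.0002,0,0,0.4],
    [0,0,-0.003,0.0002,-0.0001,0,0.4]
  ]
}}

```text
time_s: 14.98
ee_pos: [0.5763, 0.0092, 0.0479]
ee_rot: [-0.702, 0.083, -0.083, 0.702]
ft_force: [-2.8, -0.6, -0.9]
grip_width: 0.0345
```

```bash
python3 look.py w12 6
```

```text
15.28 pos [0.5764 0.0092 0.0479] yaw -13.46 ydir [ 0. -0. -1.] F [-3.49 -1.44 -0.32] w 0.0342 q [-0.1   0.42  1.74 -0.    0.98  0.13]
[[-2.82, -0.62, -0.92], [-3.46, -1.29, 0.94], [-2.2, -0.37, -0.2], [-2.9, -1.12, 0.12], [-2.84, -0.52, 0.58], [-3.04, -0.68, 0.75]] tang [-2.59 -3.07 -2.05 -2.56 -2.64 -2.79] mean -2.62 radial -1.41 vert 0.21
```

View pics/w12.png

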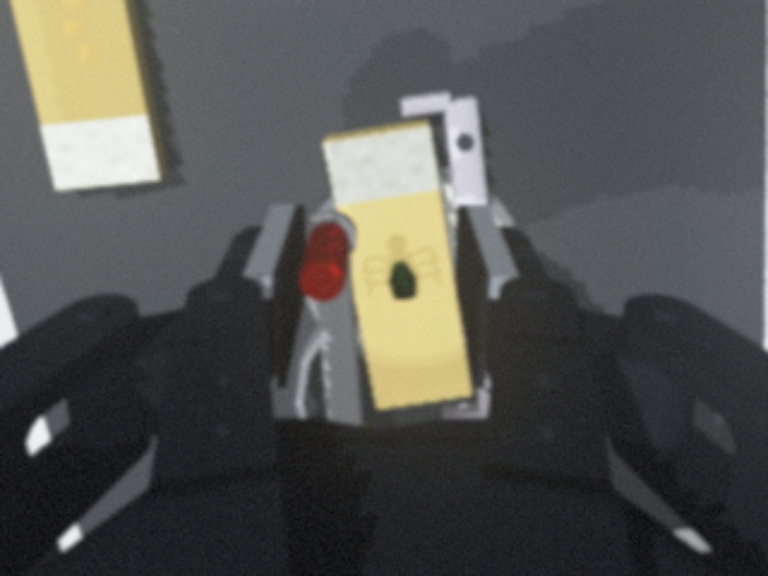

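Call:
{"api": "drive_tool", "payload": {
  "commands": [
    [0,0,-0.003,0.0002,-0.0001,0,0.4],
    [0,0,-0.003,0.0002,0,0,0.4],
    [0,0,-0.003,0.0002,-0.0001,0,0.4],
    [0,0,-0.003,0.0002,0,0,0.4],
    [0,0,-0.003,0.0002,-0.0001,0,0.4]
  ]
}}

```text
time_s: 15.9
ee_pos: [0.5773, 0.0089, 0.0479]
ee_rot: [0.702, -0.088, 0.088, -0.702]
ft_force: [-3.4, -2.0, -0.0]
grip_width: 0.0347
```

```bash
python3 look.py w13 5
```

```text
16.15 pos [0.5774 0.0089 0.0479] yaw -14.33 ydir [ 0. -0. -1.] F [-3.18 -1.49 -0.13] w 0.0341 q [-0.11  0.42  1.74 -0.    0.98  0.14]
[[-3.44, -2.01, -0.03], [-3.11, -1.24, -0.61], [-3.12, -1.94, 0.41], [-2.77, -1.28, 0.98], [-3.28, -1.62, 0.47]] tang [-2.84 -2.71 -2.55 -2.36 -2.77] mean -2.65 radial -2.35 vert 0.24
```

View pics/w13.png

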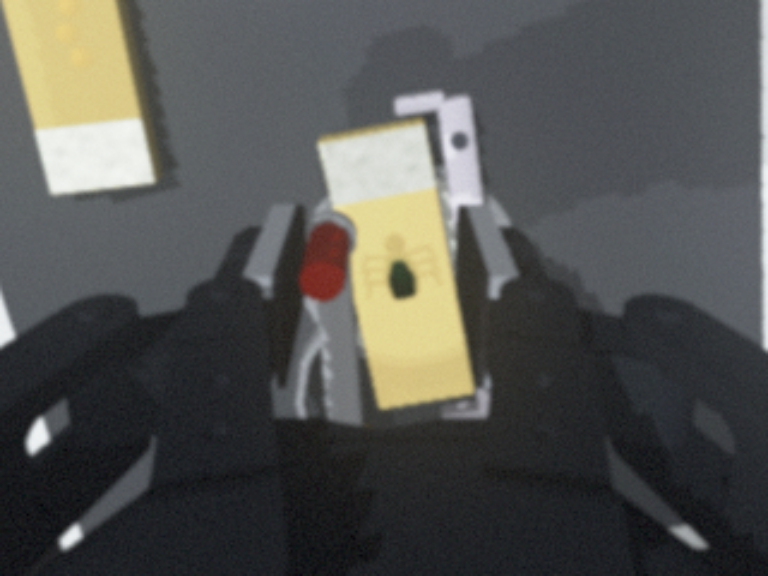

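Call:
{"api": "drive_tool", "payload": {
  "commands": [
    [0,0,-0.003,0.0002,-0.0001,0,0.4],
    [0,0,-0.003,0.0002,-0.0001,0,0.4],
    [0,0,-0.003,0.0002,-0.0001,0,0.4],
    [0,0,-0.003,0.0002,-0.0001,0,0.4],
    [0,0,-0.003,0.0002,-0.0001,0,0.4]
  ]
}}

```text
time_s: 16.77
ee_pos: [0.5782, 0.0085, 0.0479]
ee_rot: [-0.701, 0.094, -0.093, 0.701]
ft_force: [-3.2, -1.4, 1.0]
grip_width: 0.0342
```

```bash
python3 look.py w14 5
```

```text
17.02 pos [0.5783 0.0085 0.0479] yaw -15.19 ydir [-0.  0. -1.] F [-3.43 -1.43  0.75] w 0.0342 q [-0.11  0.42  1.74  0.    0.98  0.16]
[[-3.22, -1.37, 1.01], [-2.91, -1.05, 0.72], [-2.63, -0.56, -0.2], [-3.11, -0.91, 0.95], [-3.14, -1.36, 0.11]] tang [-2.75 -2.53 -2.4  -2.77 -2.67] mean -2.62 radial -1.8 vert 0.52
```

View pics/w14.png

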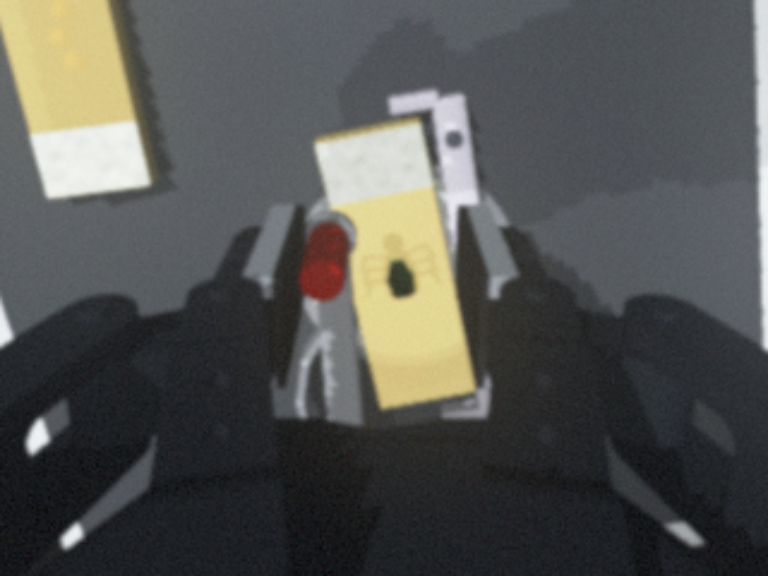

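Call:
{"api": "drive_tool", "payload": {
  "commands": [
    [0,0,-0.003,0.0002,-0.0001,0,0.4],
    [0,0,-0.003,0.0002,-0.0001,0,0.4],
    [0,0,-0.003,0.0002,0,0,0.4],
    [0,0,-0.003,0.0002,-0.0001,0,0.4]
  ]
}}

```text
time_s: 17.52
ee_pos: [0.5792, 0.0081, 0.0479]
ee_rot: [-0.7, 0.098, -0.098, 0.7]
ft_force: [-3.9, -0.6, 0.7]
grip_width: 0.0342
```

```bash
python3 look.py w15 5
```

```text
17.77 pos [0.5792 0.0081 0.0479] yaw -15.87 ydir [ 0.  0. -1.] F [-3.72  0.31 -1.41] w 0.0342 q [-0.11  0.42  1.74  0.    0.98  0.17]
[[-3.87, -0.61, 0.67], [-3.24, -0.63, -0.3], [-3.09, -0.57, 0.44], [-3.55, -0.55, -0.75], [-2.98, -0.51, 0.46]] tang [-3.56 -2.95 -2.81 -3.26 -2.73] mean -3.06 radial -1.47 vert 0.1
```

View pics/w15.png

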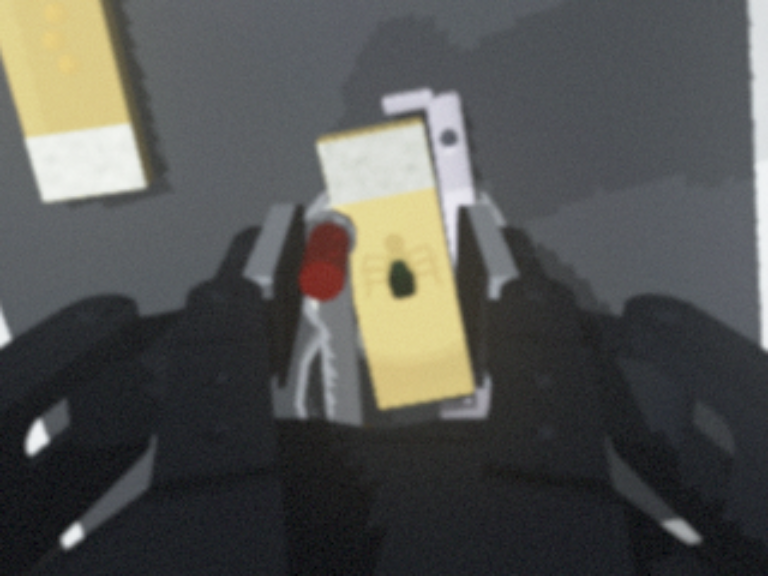

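Call:
{"api": "drive_tool", "payload": {
  "commands": [
    [0,0,-0.002,0.00015,-4e-05,0,0.4],
    [0,0,-0.002,0.00015,-4e-05,0,0.4],
    [0,0,-0.002,0.00015,-4e-05,0,0.4]
  ]
}}

```text
time_s: 18.15
ee_pos: [0.5796, 0.008, 0.0479]
ee_rot: [0.7, -0.1, 0.1, -0.7]
ft_force: [-2.5, -1.7, 0.6]
grip_width: 0.0344
```

```bash
python3 look.py w16 6
```

```text
18.45 pos [0.5796 0.008  0.0479] yaw -16.21 ydir [ 0. -0. -1.] F [-2.44 -0.25  0.9 ] w 0.0341 q [-0.11  0.42  1.73 -0.    0.98  0.18]
[[-2.53, -1.67, 0.58], [-3.73, -1.17, -0.31], [-2.41, -1.85, 0.02], [-2.7, -0.95, 1.65], [-3.39, 0.05, 0.01], [-2.77, 0.33, -0.07]] tang [-1.97 -3.26 -1.8  -2.33 -3.27 -2.75] mean -2.56 radial -1.66 vert 0.31
```

View pics/w16.png

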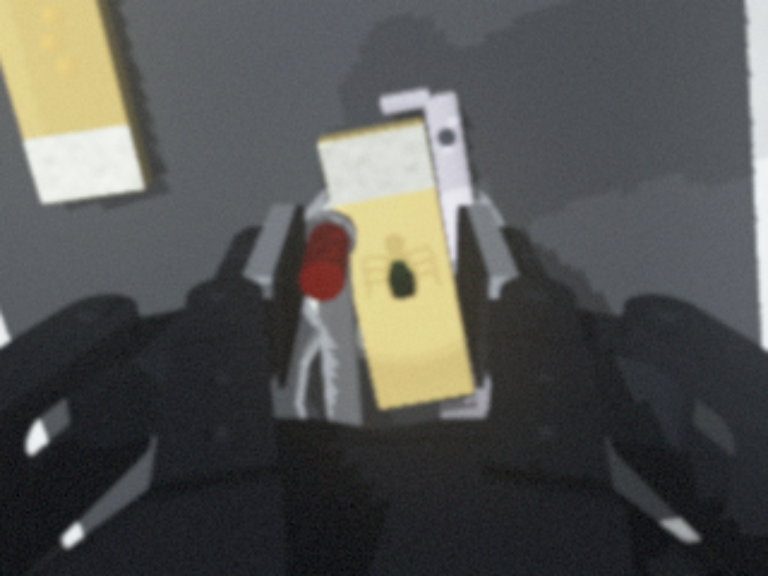

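Call:
{"api": "drive_tool", "payload": {
  "commands": [
    [0,0,-0.002,0.00015,-4e-05,0,0.4],
    [0,0,-0.002,0.00015,-4e-05,0,0.4],
    [0,0,-0.002,0.00015,-4e-05,0,0.4]
  ]
}}

```text
time_s: 18.82
ee_pos: [0.5799, 0.0078, 0.0479]
ee_rot: [0.7, -0.102, 0.102, -0.7]
ft_force: [-2.3, -1.2, -0.0]
grip_width: 0.0341
```

```bash
python3 look.py w17 6
```

```text
19.12 pos [0.58   0.0078 0.0479] yaw -16.56 ydir [-0. -0. -1.] F [-2.85 -1.5  -0.17] w 0.0342 q [-0.11  0.42  1.73 -0.    0.98  0.18]
[[-2.34, -1.16, -0.01], [-3.38, -0.96, 0.73], [-3.91, -1.54, -0.13], [-3.48, 0.36, 0.83], [-3.79, -1.58, 0.36], [-3.9, -0.62, 0.18]] tang [-1.92 -2.97 -3.31 -3.44 -3.18 -3.56] mean -3.06 radial -1.86 vert 0.33
```

View pics/w17.png

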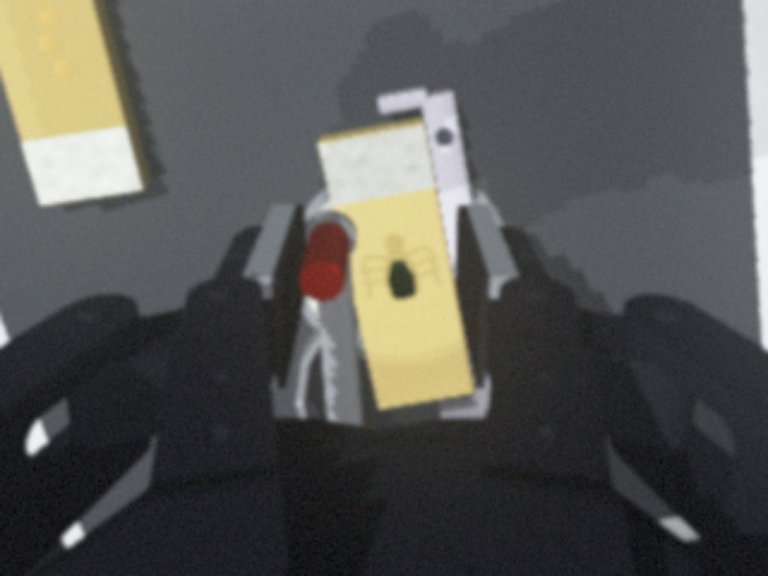

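Call:
{"api": "drive_tool", "payload": {
  "commands": [
    [0,0,-0.0015,0.00012,-3e-05,0,0.4],
    [0,0,-0.0015,0.00012,-3e-05,0,0.4]
  ]
}}

```text
time_s: 19.38
ee_pos: [0.5801, 0.0078, 0.0479]
ee_rot: [0.7, -0.103, 0.103, -0.7]
ft_force: [-3.8, -1.3, 0.1]
grip_width: 0.0342
```

```bash
python3 look.py w18 8
```

```text
19.77 pos [0.5801 0.0077 0.0479] yaw -16.73 ydir [-0. -0. -1.] F [-3.73 -0.96  0.81] w 0.0346 q [-0.11  0.42  1.73 -0.    0.99  0.19]
[[-3.8, -1.26, 0.11], [-4.11, -1.27, -0.01], [-4.72, -0.99, 1.02], [-3.7, -0.75, 0.7], [-4.25, -0.24, -0.3], [-3.93, -0.33, 0.69], [-4.18, -1.96, 1.12], [-5.44, -1.01, -0.35]] tang [-3.28 -3.57 -4.23 -3.32 -4.   -3.67 -3.44 -4.92] mean -3.8 radial -2.16 vert 0.37
```

View pics/w18.png

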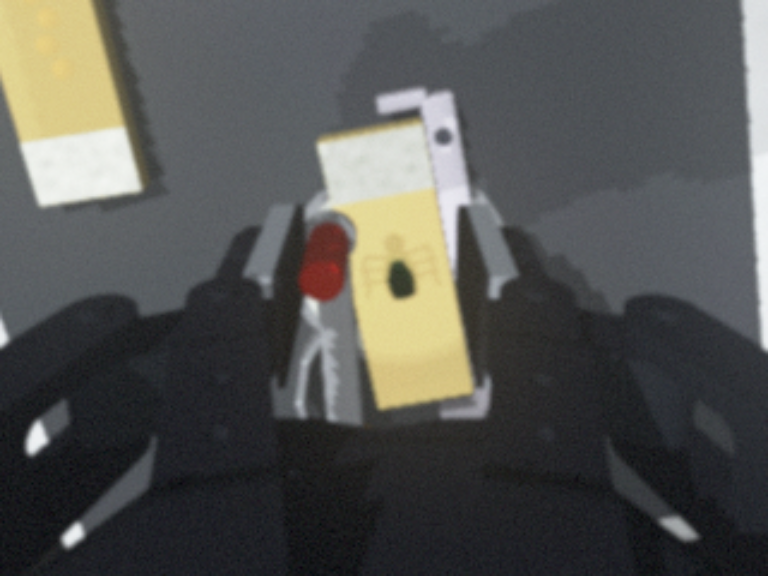

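Call:
{"api": "drive_tool", "payload": {
  "commands": [
    [0,0,-0.0015,0.00012,-3e-05,0,0.4]
  ]
}}

```text
time_s: 19.9
ee_pos: [0.5802, 0.0077, 0.0479]
ee_rot: [0.7, -0.103, 0.103, -0.699]
ft_force: [-5.1, -0.6, -0.1]
grip_width: 0.0345
```

```bash
python3 look.py w19 10
```

```text
20.4 pos [0.5803 0.0077 0.0479] yaw -16.82 ydir [-0. -0. -1.] F [-4.34 -1.94 -0.23] w 0.0342 q [-0.11  0.42  1.73 -0.    0.99  0.19]
[[-5.05, -0.58, -0.13], [-3.74, -1.79, 0.94], [-3.95, -1.36, 0.46], [-4.67, -1.7, 0.41], [-4.8, -1.45, 0.92], [-4.81, -1.85, 0.96], [-4.46, -0.72, 0.54], [-5.2, -1.0, 0.61], [-5.16, -1.0, 0.13], [-4.11, -1.1, 0.4]] tang [-4.67 -3.06 -3.39 -3.98 -4.18 -4.07 -4.06 -4.69 -4.65 -3.62] mean -4.04 radial -2.53 vert 0.52
```

Call:
{"api": "drive_tool", "payload": {
  "commands": [
    [0,0,-0.001,0.0001,-3e-05,0,0.4]
  ]
}}

```text
time_s: 20.52
ee_pos: [0.5804, 0.0077, 0.0479]
ee_rot: [0.7, -0.104, 0.104, -0.699]
ft_force: [-4.0, -1.0, 1.5]
grip_width: 0.034
```

```bash
python3 look.py w20 10
```

```text
21.02 pos [0.5804 0.0077 0.0479] yaw -16.87 ydir [-0. -0. -1.] F [-5.17 -1.4   1.27] w 0.0342 q [-0.11  0.42  1.73 -0.    0.99  0.19]
[[-3.99, -0.98, 1.51], [-4.43, -1.29, -0.18], [-4.13, -1.98, 0.57], [-5.26, -1.16, 0.77], [-4.09, -1.67, 0.05], [-4.24, -1.59, 1.31], [-4.37, -1.47, 0.29], [-4.27, -2.19, 1.63], [-4.43, -0.96, 0.02], [-4.9, -0.83, 0.43]] tang [-3.54 -3.86 -3.38 -4.7  -3.43 -3.6  -3.75 -3.45 -3.96 -4.45] mean -3.81 radial -2.63 vert 0.64
```

View pics/w20.png

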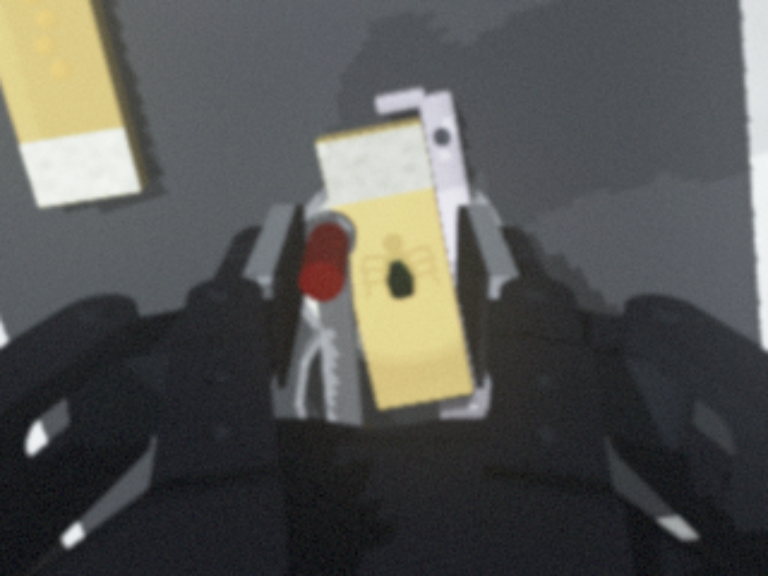

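Call:
{"api": "drive_tool", "payload": {
  "commands": [
    [0,0,-0.001,0.0001,-3e-05,0,0.4]
  ]
}}

```text
time_s: 21.15
ee_pos: [0.5804, 0.0077, 0.0479]
ee_rot: [0.699, -0.104, 0.104, -0.699]
ft_force: [-5.3, -0.7, 0.9]
grip_width: 0.0339
```

```bash
python3 look.py w21 8; python3 - <<'E'
from h import *
p=optics.snapshot("wrist");im=p["image"]
cv2.imwrite("pics/w21z.png",cv2.resize(im[180:330,285:375],None,fx=6,fy=4,interpolation=cv2.INTER_CUBIC))
p=optics.snapshot("scene");cv2.imwrite("pics/w21s2.png",cv2.resize(p["image"][225:250,290:340],None,fx=14,fy=14,interpolation=cv2.INTER_CUBIC))
E
```

```text
21.55 pos [0.5804 0.0077 0.0479] yaw -16.93 ydir [-0. -0. -1.] F [-3.86 -1.38  0.57] w 0.0344 q [-0.11  0.42  1.73 -0.    0.99  0.19]
[[-5.25, -0.67, 0.95], [-4.38, -1.15, 0.39], [-3.89, -1.87, 0.97], [-4.72, -0.85, 1.1], [-4.94, -1.62, -0.17], [-5.13, -1.3, 1.09], [-5.05, -2.46, 0.66], [-4.91, -1.46, 0.46]] tang [-4.83 -3.86 -3.18 -4.27 -4.25 -4.53 -4.12 -4.27] mean -4.16 radial -2.75 vert 0.68
```

View pics/w21z.png

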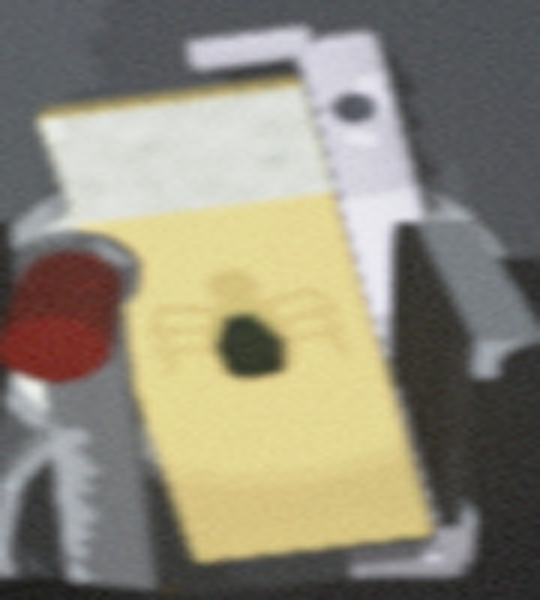

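View pics/w21s2.png

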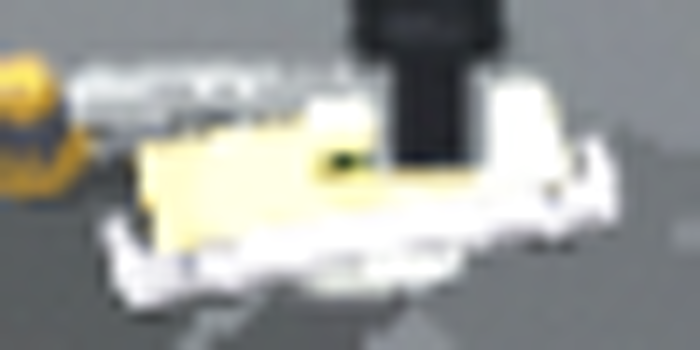

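Call:
{"api": "drive_tool", "payload": {
  "commands": [
    [0,0,0,0.0001,-3e-05,0,0.4]
  ]
}}

```text
time_s: 21.78
ee_pos: [0.5805, 0.0077, 0.0479]
ee_rot: [0.699, -0.104, 0.104, -0.699]
ft_force: [-4.6, -1.4, 0.1]
grip_width: 0.0343
```

```bash
python3 look.py w22 12
```

```text
22.38 pos [0.5805 0.0077 0.0479] yaw -16.92 ydir [-0. -0. -1.] F [-5.41 -1.78  1.13] w 0.0337 q [-0.11  0.42  1.73 -0.    0.99  0.19]
[[-4.63, -1.4, 0.12], [-4.68, -1.86, 0.77], [-4.39, -1.51, 0.35], [-4.22, -2.17, 0.45], [-4.57, -2.08, 0.99], [-4.24, -1.99, 2.0], [-5.1, -2.19, 0.32], [-4.56, -0.74, 0.92], [-5.61, -1.53, 1.25], [-4.58, -1.67, 0.63], [-4.79, -1.22, 0.92], [-5.28, -2.23, 1.15]] tang [-4.03 -3.94 -3.76 -3.41 -3.77 -3.48 -4.24 -4.15 -4.92 -3.89 -4.23 -4.4 ] mean -4.02 radial -3.02 vert 0.82
```

Call:
{"api": "drive_tool", "payload": {
  "commands": [
    [0,0,0,0.0001,-4e-05,0,0.4],
    [0,0,0,0.0001,-4e-05,0,0.4]
  ]
}}

```text
time_s: 22.62
ee_pos: [0.5805, 0.0077, 0.0478]
ee_rot: [0.699, -0.104, 0.104, -0.699]
ft_force: [-6.0, -1.7, 0.4]
grip_width: 0.0343
```

```bash
python3 look.py w23 10
```

```text
23.12 pos [0.5805 0.0077 0.0479] yaw -16.93 ydir [-0.001  0.    -1.   ] F [-4.82 -1.19  1.39] w 0.0343 q [-0.11  0.42  1.73  0.    0.99  0.19]
[[-6.03, -1.72, 0.35], [-5.15, -0.96, 1.71], [-5.28, -1.99, 0.9], [-4.81, -1.05, 0.72], [-5.45, -1.49, -0.14], [-6.31, -1.82, 1.24], [-4.41, -1.57, 0.9], [-4.71, -1.98, 0.76], [-5.12, -1.35, 0.58], [-4.85, -1.06, 0.63]] tang [-5.27 -4.65 -4.47 -4.29 -4.78 -5.51 -3.76 -3.93 -4.5  -4.33] mean -4.55 radial -2.95 vert 0.76
```

Call:
{"api": "drive_tool", "payload": {
  "commands": [
    [0,0,0,-0.001,0.0002,0,0.4],
    [0,0,0,-0.002,0.0005,0,0.4],
    [0,0,0,-0.004,0.001,0,0.4],
    [0,0,0,-0.004,0.001,0,0.4],
    [0,0,0,0,0,0,0.4]
  ]
}}

```text
time_s: 23.75
ee_pos: [0.5698, 0.0105, 0.0481]
ee_rot: [-0.699, 0.104, -0.104, 0.699]
ft_force: [0.7, -1.3, -0.1]
grip_width: 0.0343
```

```bash
python3 look.py w24 4
```

```text
23.95 pos [0.5702 0.0103 0.048 ] yaw -16.94 ydir [ 0.001 -0.    -1.   ] F [ 0.28 -0.16  0.84] w 0.0345 q [-0.1   0.41  1.76  0.    0.97  0.19]
[[0.66, -1.29, -0.05], [0.52, 0.7, -0.29], [0.09, -0.16, 0.18], [0.84, -0.59, -0.08]] tang [1.01 0.29 0.14 0.98] mean 0.6 radial -0.17 vert -0.06
```

View pics/w24.png

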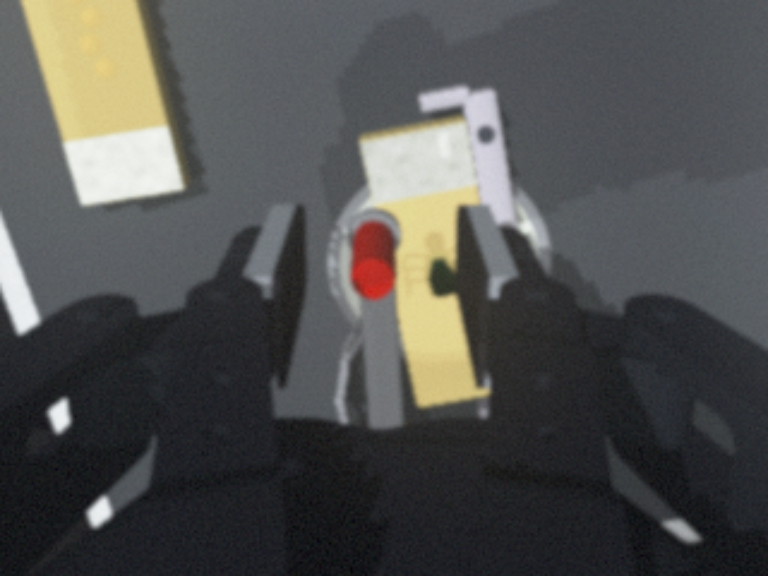

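Call:
{"api": "drive_tool", "payload": {
  "commands": [
    [0,0,0,0,0,0.02,0.4],
    [0,0,0,0,0,0.03,0.4],
    [0,0,0,0,0,0.03,0.4],
    [0,0,0,-0.04,0,0.01,0.4],
    [0,0,0,-0.04,0,0.01,0.4],
    [0,0,0,-0.005,-0.051,0,0.4],
    [0,0,0,-0.005,-0.051,0,0.4],
    [0,0,0,-0.005,-0.051,0,0.4],
    [0,0,0,-0.005,-0.051,0,0.4],
    [0,0,0,-0.005,-0.051,0,0.4],
    [0,0,0,-0.005,-0.051,0,0.4],
    [0,0,0,-0.005,-0.051,0,0]
  ]
}}

```text
time_s: 25.45
ee_pos: [0.4547, -0.3486, 0.148]
ee_rot: [0.699, -0.104, 0.104, -0.699]
ft_force: [0.8, 0.3, 0.2]
grip_width: 0.0168
```

Call:
{"api": "drive_tool", "payload": {
  "commands": [
    [0,0,0,0,0,0,0],
    [0,0,0,0,0,0,0],
    [0,0,0,0,0,0,0]
  ]
}}

```text
time_s: 25.82
ee_pos: [0.4549, -0.3453, 0.1479]
ee_rot: [-0.699, 0.104, -0.104, 0.7]
ft_force: [0.2, 0.1, -0.4]
grip_width: -0.0003
```

```bash
python3 - <<'E'
from h import *
s,M=st()
p=optics.snapshot("wrist");cv2.imwrite("pics/x1.png",p["image"]);im=p["image"]
for q in place_of(p,"shutter_top")[:3]:
    u=q["centre"];d=p["z_map"][int(u[1]),int(u[0])];print(round(q["score"],2),np.round(u,1),world(p,u,depth=d).round(4),world(p,u,z=.052).round(4))
hsv=cv2.cvtColor(im,cv2.COLOR_BGR2HSV);m=((abs(hsv[...,0].astype(int)-112)<14)&(hsv[...,1]>130)&(hsv[...,2]>60)).astype(np.uint8)
n,l,stt,c=cv2.connectedComponentsWithStats(m)
z=p["z_map"];vv,uu=np.mgrid[0:400,0:640];K=np.array(p["camera_matrix"]);P=np.stack([(uu-K[0,2])/K[0,0]*z,(vv-K[1,2])/K[1,1]*z,z],-1)@RR(p).T+np.array(p["origin"])
for i in range(1,n):
    if stt[i,4]>80:
        k=l==i;top=k&(P[...,2]>.048)&(z>0); print(stt[i],c[i].round(1),P[top].mean(0).round(4),P[top].min(0).round(4),P[top].max(0).round(4))
T=(P-s["ee_pos"])@M
k=(z>0)&(abs(T[...,0])<.03)&(abs(T[...,2])<.013)&(T[...,1]>-.05)&(T[...,1]<.03);print(np.percentile(T[k],[1,50,90,99],axis=0).round(4))
p=optics.snapshot("scene");cv2.imwrite("pics/x1s.png",p["image"])
E
```

```text
25.82 pos [ 0.4549 -0.3453  0.1479] yaw -16.86 ydir [-0.     0.001 -1.   ] F [ 0.18  0.06 -0.43] w -0.0003 q [-0.77  0.32  1.62  0.    1.2  -0.48]
0.79 [312.4 206.5] [ 0.449  -0.3492  0.0555] [ 0.4486 -0.3501  0.052 ]
0.75 [175.7 261.2] [ 0.3034 -0.3641  0.0535] [ 0.3024 -0.3646  0.052 ]
0.73 [122.3  62.8] [ 0.3356 -0.1874  0.0533] [ 0.3349 -0.1869  0.052 ]
[ 108   45   39   37 1071] [126.3  63.2] [ 0.3374 -0.1876  0.0525] [ 0.3239 -0.1998  0.048 ] [ 0.3491 -0.1745  0.0549]
[300 186  27  27 559] [312.6 199.6] [ 0.451  -0.3432  0.0549] [ 0.4386 -0.3559  0.0488] [ 0.4629 -0.3312  0.0569]
[161 242  32  28 662] [176.2 255.5] [ 0.3049 -0.3596  0.0525] [ 0.2913 -0.3728  0.048 ] [ 0.3161 -0.3477  0.0546]
[[-0.0124 -0.0497  0.0063]
 [ 0.0011 -0.0357  0.0106]
 [ 0.0114 -0.0239  0.0111]
 [ 0.0141 -0.0201  0.0114]]
```

View pics/x1.png

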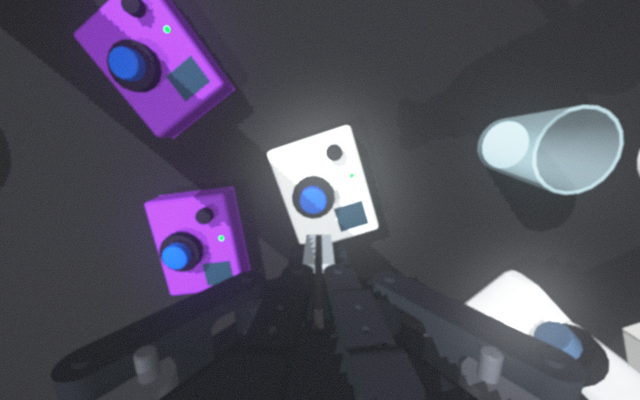

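View pics/x1s.png

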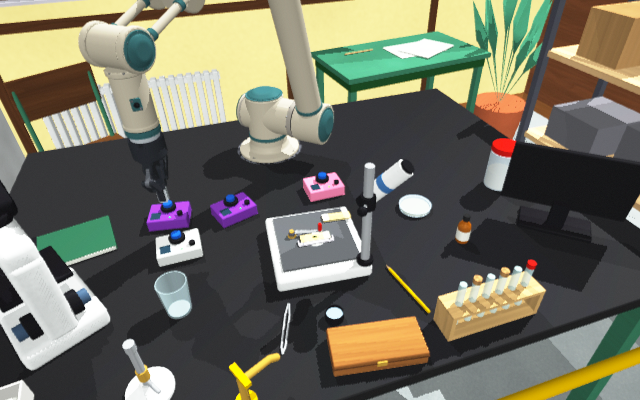

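Call:
{"api": "drive_tool", "payload": {
  "commands": [
    [0,0,0,-0.004,0,-0.02,0],
    [0,0,0,0,0,-0.025,0],
    [0,0,0,0,0,-0.02,0],
    [0,0,0,0,0,-0.013,0],
    [0,0,0,0,0,0,0]
  ]
}}

```text
time_s: 26.6
ee_pos: [0.4506, -0.346, 0.0692]
ee_rot: [-0.699, 0.104, -0.103, 0.7]
ft_force: [0.4, 0.1, 0.1]
grip_width: 0.0005
```

```bash
python3 - <<'E'
from h import *
st()
p=optics.snapshot("wrist");cv2.imwrite("pics/x2.png",cv2.resize(p["image"][150:350,200:440],None,fx=3,fy=3))
p=optics.snapshot("scene");c=pix(p,[.451,-.345,.06]).astype(int);cv2.imwrite("pics/x2s.png",cv2.resize(p["image"][c[1]-40:c[1]+40,c[0]-50:c[0]+50],None,fx=6,fy=6,interpolation=cv2.INTER_CUBIC))
E
```

```text
26.6 pos [ 0.4506 -0.346   0.0692] yaw -16.9 ydir [-0.001  0.001 -1.   ] F [0.43 0.09 0.15] w 0.0005 q [-0.78  0.39  1.73  0.    1.02 -0.48]
```

View pics/x2.png

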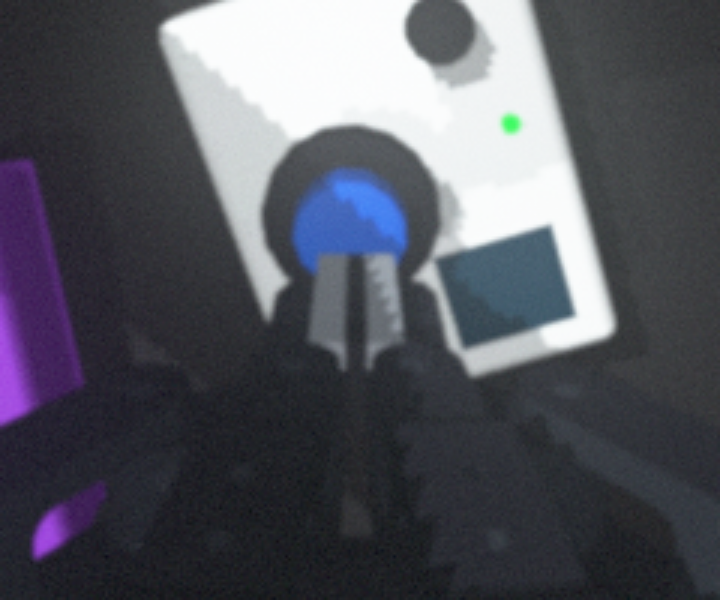

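View pics/x2s.png

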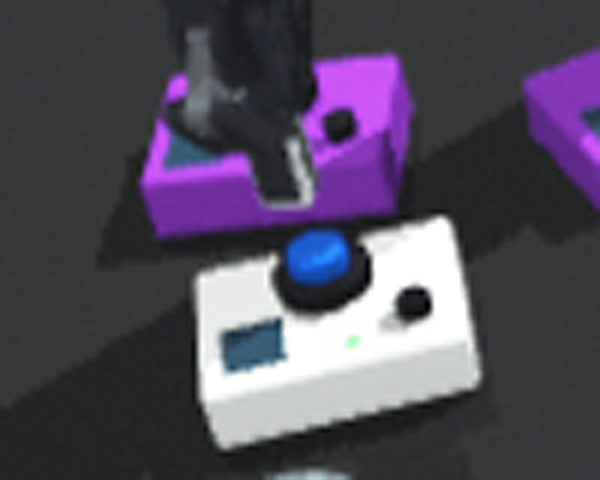

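```bash
python3 - <<'E'
from h import *
s,M=st()
p=optics.snapshot("scene");c=pix(p,[.451,-.345,.06]).astype(int)
for X in ([.451,-.345,.053],s["ee_pos"]+[0,0,.02],s["ee_pos"]): print((pix(p,X)-c+[50,40])*6)
p=optics.snapshot("wrist")
for X in ([.451,-.345,.053],s["ee_pos"]+M@[0,-.02,.011],s["ee_pos"]+M@[.0,-.02,-.011],s["ee_pos"]+M@[0,.011,.011]): print((pix(p,X)-[200,150])*3)
p=optics.snapshot("side");c=pix(p,[.451,-.345,.06]).astype(int)
im=p["image"][c[1]-40:c[1]+40,c[0]-50:c[0]+50].copy();im=cv2.resize(im,None,fx=6,fy=6,interpolation=cv2.INTER_CUBIC)
for X in ([.451,-.345,.053],s["ee_pos"]+[0,0,.02]): cv2.circle(im,tuple(int(v) for v in (pix(p,X)-c+[50,40])*6),4,(0,255,0),-1)
cv2.imwrite("pics/x3.png",im)
E
```

```text
26.7 pos [ 0.4514 -0.3469  0.0705] yaw -16.91 ydir [ 0.001 -0.001 -1.   ] F [-0.26 -0.82 -0.8 ] w 0.0003 q [-0.78  0.38  1.73  0.    1.02 -0.48]
[305.59213039 252.87539463]
[280.57911593 187.2043143 ]
[291.62908119 223.40147205]
[345.90694886 229.48268639]
[349.28001944 252.61553119]
[349.4700259  366.14716708]
[349.98355652 198.32215216]
```

View pics/x3.png

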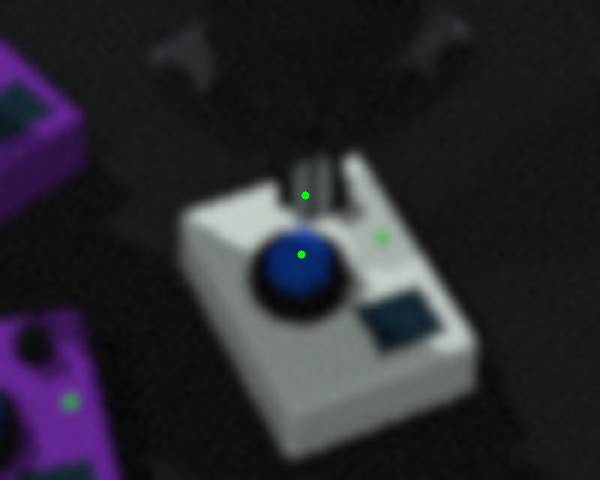

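Call:
{"api": "drive_tool", "payload": {
  "commands": [
    [0,0,0,0,0.001,-0.012,0],
    [0,0,0,0,0,-0.01,0],
    [0,0,0,0,0,-0.002,0],
    [0,0,0,0,0,-0.002,0],
    [0,0,0,0,0,-0.002,0],
    [0,0,0,0,0,0,0]
  ]
}}

```text
time_s: 27.6
ee_pos: [0.4509, -0.3458, 0.0419]
ee_rot: [0.699, -0.104, 0.104, -0.699]
ft_force: [0.4, 0.3, 0.5]
grip_width: -0.0003
```

```bash
cat > sh.py <<'E'
from h import *
import sys
st()
p=optics.snapshot("scene");c=pix(p,[.451,-.345,.06]).astype(int);a=cv2.resize(p["image"][c[1]-30:c[1]+30,c[0]-32:c[0]+32],None,fx=6,fy=6,interpolation=cv2.INTER_CUBIC)
st();p=optics.snapshot("side");c=pix(p,[.451,-.345,.06]).astype(int);b=cv2.resize(p["image"][c[1]-30:c[1]+30,c[0]-32:c[0]+32],None,fx=6,fy=6,interpolation=cv2.INTER_CUBIC)
st();cv2.imwrite(f"pics/{sys.argv[1]}.png",np.hstack([a,b]))
E
python3 sh.py y1
```

```text
27.6 pos [ 0.4509 -0.3458  0.0419] yaw -16.93 ydir [ 0. -0. -1.] F [0.42 0.35 0.49] w -0.0003 q [-0.78  0.41  1.77  0.    0.96 -0.48]
27.65 pos [ 0.451  -0.3458  0.042 ] yaw -16.93 ydir [ 0. -0. -1.] F [ 0.34 -0.1   0.36] w -0.0005 q [-0.78  0.41  1.77  0.    0.96 -0.48]
27.7 pos [ 0.451  -0.3458  0.0421] yaw -16.93 ydir [ 0. -0. -1.] F [ 0.85 -0.07 -0.01] w -0.0 q [-0.78  0.41  1.77  0.    0.96 -0.48]
```

View pics/y1.png

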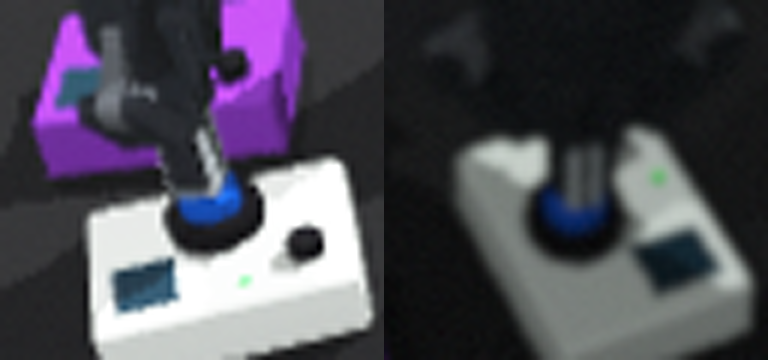

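Call:
{"api": "drive_tool", "payload": {
  "commands": [
    [0,0,0,0,0,-0.0015,0],
    [0,0,0,0,0,-0.0015,0],
    [0,0,0,0,0,-0.0015,0],
    [0,0,0,0,0,-0.0015,0],
    [0,0,0,0,0,0,0]
  ]
}}

```text
time_s: 28.32
ee_pos: [0.4511, -0.3459, 0.0361]
ee_rot: [0.7, -0.104, 0.104, -0.699]
ft_force: [0.0, 0.1, 4.2]
grip_width: 0.0001
```

```bash
python3 sh.py y2
```

```text
28.32 pos [ 0.4511 -0.3459  0.0361] yaw -16.93 ydir [ 0. -0. -1.] F [0.03 0.11 4.22] w 0.0001 q [-0.78  0.42  1.77  0.    0.95 -0.48]
28.38 pos [ 0.4511 -0.3459  0.0361] yaw -16.93 ydir [ 0. -0. -1.] F [-0.37  0.04  3.42] w -0.0005 q [-0.78  0.42  1.77  0.    0.95 -0.48]
28.43 pos [ 0.4511 -0.3459  0.0361] yaw -16.93 ydir [ 0. -0. -1.] F [-0.13  0.36  5.04] w 0.0001 q [-0.78  0.42  1.77  0.    0.95 -0.48]
```

View pics/y2.png

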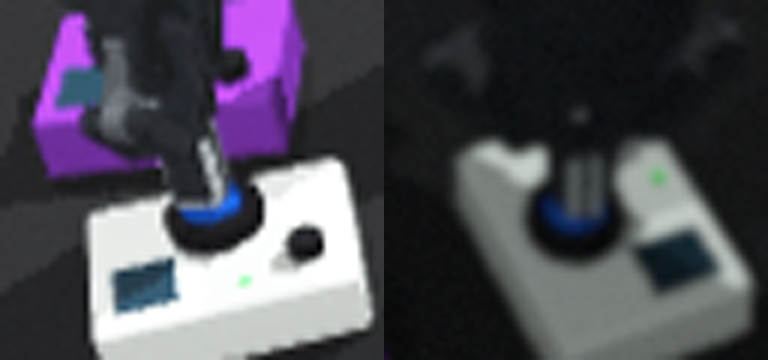

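Call:
{"api": "drive_tool", "payload": {
  "commands": [
    [0,0,0,0,0,-0.0007,0],
    [0,0,0,0,0,-0.0007,0],
    [0,0,0,0,0,0,0]
  ]
}}

```text
time_s: 28.8
ee_pos: [0.4511, -0.3459, 0.0347]
ee_rot: [0.7, -0.104, 0.104, -0.699]
ft_force: [0.3, 0.1, 4.5]
grip_width: -0.0003
```

```bash
python3 sh.py y3;python3 sh.py y3
```

```text
28.8 pos [ 0.4511 -0.3459  0.0347] yaw -16.93 ydir [ 0.001 -0.    -1.   ] F [0.27 0.08 4.45] w -0.0003 q [-0.78  0.42  1.78  0.    0.94 -0.48]
28.85 pos [ 0.4511 -0.3459  0.0347] yaw -16.93 ydir [ 0.001 -0.    -1.   ] F [-0.34  0.02  5.62] w -0.0002 q [-0.78  0.42  1.78  0.    0.94 -0.48]
28.9 pos [ 0.4511 -0.3459  0.0347] yaw -16.93 ydir [ 0.001 -0.    -1.   ] F [-1.44 -0.57  5.69] w -0.0004 q [-0.78  0.42  1.78  0.    0.94 -0.48]
28.9 pos [ 0.4511 -0.3459  0.0347] yaw -16.93 ydir [ 0.001 -0.    -1.   ] F [-1.44 -0.57  5.69] w -0.0004 q [-0.78  0.42  1.78  0.    0.94 -0.48]
28.95 pos [ 0.4511 -0.3459  0.0347] yaw -16.93 ydir [ 0. -0. -1.] F [0.16 0.24 4.66] w -0.0003 q [-0.78  0.42  1.78  0.    0.94 -0.48]
29.0 pos [ 0.4511 -0.3459  0.0347] yaw -16.93 ydir [ 0. -0. -1.] F [ 0.11 -0.97  4.52] w -0.0002 q [-0.78  0.42  1.78  0.    0.94 -0.48]
```

View pics/y3.png

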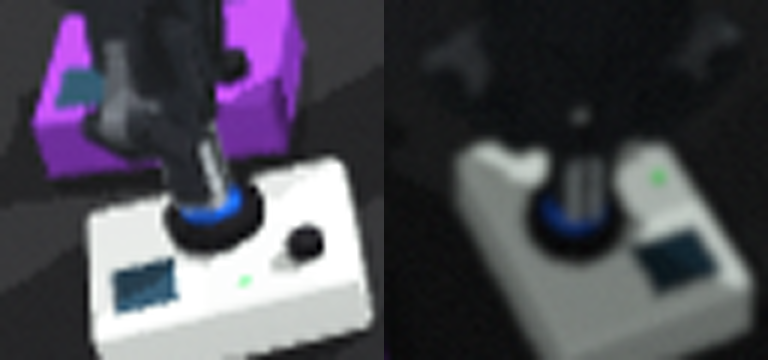

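Call:
{"api": "drive_tool", "payload": {
  "commands": [
    [0,0,0,0,0,-0.0007,0],
    [0,0,0,0,0,-0.0007,0],
    [0,0,0,0,0,0,0]
  ]
}}

```text
time_s: 29.38
ee_pos: [0.4511, -0.3459, 0.0345]
ee_rot: [0.7, -0.104, 0.104, -0.699]
ft_force: [-1.5, 0.2, 13.5]
grip_width: 0.0003
```

```bash
python3 sh.py y4
```

```text
29.38 pos [ 0.4511 -0.3459  0.0345] yaw -16.93 ydir [ 0.001 -0.001 -1.   ] F [-1.52  0.23 13.53] w 0.0003 q [-0.78  0.42  1.78 -0.    0.94 -0.48]
29.43 pos [ 0.4511 -0.3459  0.0345] yaw -16.93 ydir [ 0.001 -0.001 -1.   ] F [-1.32  0.81 12.89] w 0.0002 q [-0.78  0.42  1.78  0.    0.94 -0.48]
29.48 pos [ 0.4511 -0.3459  0.0345] yaw -16.92 ydir [ 0.001 -0.001 -1.   ] F [-0.83  0.77 12.66] w 0.0001 q [-0.78  0.42  1.78 -0.    0.94 -0.48]
```

Call:
{"api": "drive_tool", "payload": {
  "commands": [
    [0,0,0,0,0,0.025,0],
    [0,0,0,0,0,0.045,0],
    [0,0,0,0,0,0.045,0],
    [0,0,0,0.005,0.051,0,0.4],
    [0,0,0,0.005,0.051,0,0.4],
    [0,0,0,0.005,0.051,0,0.4],
    [0,0,0,0.005,0.051,0,0.4],
    [0,0,0,0.005,0.051,0,0.4],
    [0,0,0,0.005,0.051,0,0.4],
    [0,0,0,0.005,0.051,0,0.4],
    [0,0,0,0.04,0,-0.01,0.4],
    [0,0,0,0.039,0,-0.01,0.4]
  ]
}}

```text
time_s: 30.98
ee_pos: [0.565, 0.0125, 0.1273]
ee_rot: [0.7, -0.104, 0.103, -0.699]
ft_force: [0.6, -0.1, 0.4]
grip_width: 0.0345
```

Call:
{"api": "drive_tool", "payload": {
  "commands": [
    [0,0,0,0,0,0,0.4],
    [0,0,0,0,0,0,0.4]
  ]
}}

```text
time_s: 31.22
ee_pos: [0.5634, 0.0114, 0.127]
ee_rot: [0.699, -0.105, 0.103, -0.699]
ft_force: [-1.3, 0.4, 0.0]
grip_width: 0.0342
```

```bash
python3 look.py z1 3
```

```text
31.38 pos [0.5637 0.0112 0.1282] yaw -16.95 ydir [-0.001  0.    -1.   ] F [-0.15  0.12  0.19] w 0.0343 q [-0.1   0.32  1.67 -0.    1.15  0.19]
[[-1.33, 0.37, 0.04], [-0.37, -0.42, -0.34], [-0.82, 0.79, 0.55]] tang [-1.38 -0.23 -1.01] mean -0.87 radial -0.01 vert 0.08
```

View pics/z1.png

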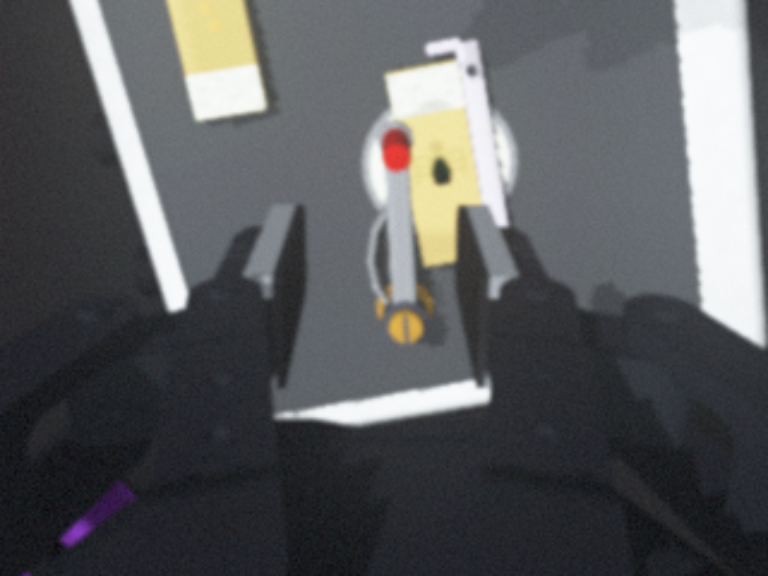

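Call:
{"api": "drive_tool", "payload": {
  "commands": [
    [0,0,0,0.006,-0.001,-0.02,0.4],
    [0,0,0,0,0,-0.025,0.4],
    [0,0,0,0,0,-0.02,0.4],
    [0,0,0,0,0,-0.0135,0.4],
    [0,0,0,0,0,0,0.4]
  ]
}}

```text
time_s: 32.0
ee_pos: [0.5699, 0.0103, 0.0491]
ee_rot: [0.699, -0.105, 0.104, -0.699]
ft_force: [-0.2, -0.9, 0.3]
grip_width: 0.0343
```

```bash
python3 look.py z2 3; python3 - <<'E'
import sys;sys.path.insert(0,'.')
import numpy as np
from arc import C
d=np.radians;c=C(d(104),g=-.012)
print(c)
for f in list(range(100,27,-5)):
    n=C(d(f),g=-.012);print(f,n.round(4),((n-c)*1000).round(1));c=n
E
```

```text
32.15 pos [0.5716 0.0102 0.0505] yaw -16.93 ydir [ 0.002 -0.    -1.   ] F [ 0.25  0.01 -0.32] w 0.0345 q [-0.1   0.41  1.75 -0.    0.98  0.19]
[[-0.18, -0.93, 0.32], [0.24, -0.15, 0.68], [0.59, 0.96, 0.08]] tang [0.1  0.27 0.28] mean 0.22 radial 0.03 vert 0.36
[0.55507483 0.01226436]
100 [0.55   0.0125] [-5.1  0.2]
95 [0.5436 0.0123] [-6.4 -0.2]
90 [0.5373 0.0115] [-6.3 -0.8]
85 [0.5311 0.0102] [-6.2 -1.3]
80 [0.525  0.0083] [-6.1 -1.9]
75 [0.5191 0.0059] [-5.9 -2.4]
70 [0.5134 0.0031] [-5.7 -2.9]
65 [ 5.08e-01 -3.00e-04] [-5.4 -3.4]
60 [ 0.5029 -0.0041] [-5.1 -3.8]
55 [ 0.4982 -0.0084] [-4.7 -4.3]
50 [ 0.4938 -0.0131] [-4.3 -4.7]
45 [ 0.4899 -0.0181] [-3.9 -5. ]
40 [ 0.4864 -0.0234] [-3.5 -5.3]
35 [ 0.4834 -0.029 ] [-3.  -5.6]
30 [ 0.4809 -0.0349] [-2.5 -5.9]
```

View pics/z2.png

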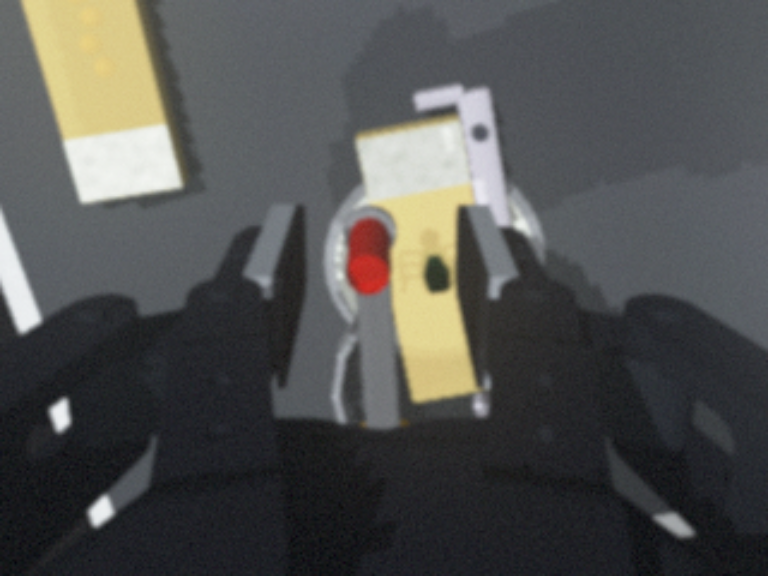

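Call:
{"api": "drive_tool", "payload": {
  "commands": [
    [0,0,0,-0.004,0.0006,0,0.4],
    [0,0,0,-0.004,0.0006,-0.001,0.4],
    [0,0,0,-0.004,0.0006,0,0.4],
    [0,0,0,-0.002,0.0003,0,0.4],
    [0,0,0,-0.0015,0.0002,0,0.4],
    [0,0,0.07,-0.0051,0.0002,0,0.4],
    [0,0,0.087,-0.0064,-0.0002,0,0.4],
    [0,0,0.087,-0.0063,-0.0008,0,0.4],
    [0,0,0.087,-0.0062,-0.0013,0,0.4],
    [0,0,0.087,-0.0061,-0.0019,0,0.4],
    [0,0,0,0,0,0,0.4]
  ]
}}

```text
time_s: 33.52
ee_pos: [0.5256, 0.0083, 0.0488]
ee_rot: [0.706, 0.043, -0.043, -0.706]
ft_force: [1.4, -0.4, 0.3]
grip_width: 0.034
```

```bash
python3 look.py z3 4
```

```text
33.73 pos [0.5256 0.0086 0.0487] yaw 6.97 ydir [ 0. -0. -1.] F [ 0.96 -0.39  0.97] w 0.0341 q [-0.12  0.35  1.85 -0.    0.93 -0.24]
[[1.44, -0.36, 0.28], [1.19, 0.13, 0.0], [1.26, -0.31, 0.14], [1.23, -0.62, 0.51]] tang [1.38 1.2  1.22 1.14] mean 1.24 radial -0.44 vert 0.23
```

View pics/z3.png

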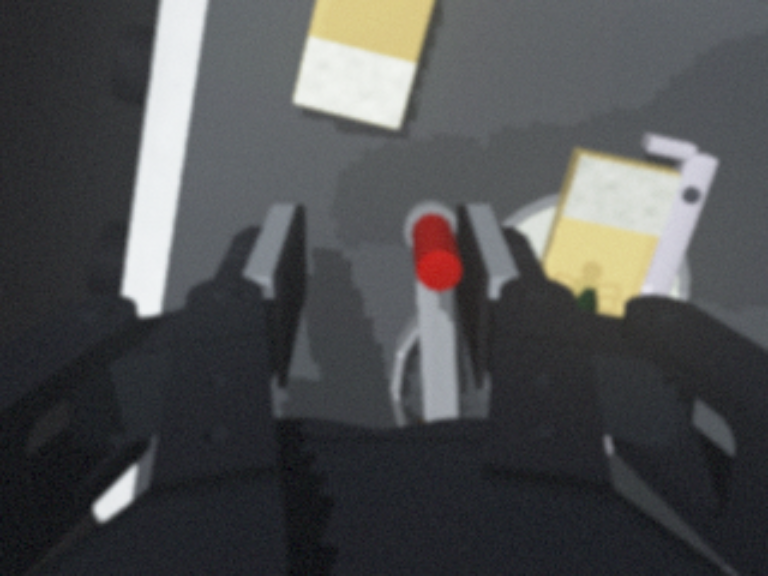

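Call:
{"api": "drive_tool", "payload": {
  "commands": [
    [0,0,0.087,-0.0059,-0.0024,0,0.4],
    [0,0,0.087,-0.0057,-0.0029,0,0.4],
    [0,0,0.087,-0.0054,-0.0034,0,0.4],
    [0,0,0.087,-0.0051,-0.0038,0,0.4],
    [0,0,0.087,-0.0047,-0.0043,0,0.4],
    [0,0,0.087,-0.0043,-0.0047,0,0.4],
    [0,0,0.087,-0.0039,-0.005,0,0.4],
    [0,0,0.087,-0.0035,-0.0053,0,0.4],
    [0,0,0.087,-0.003,-0.0056,0,0.4],
    [0,0,0.087,-0.0025,-0.0059,0,0.4],
    [0,0,0,0,0,0,0.4]
  ]
}}

```text
time_s: 35.1
ee_pos: [0.4816, -0.0347, 0.0487]
ee_rot: [-0.622, -0.336, 0.336, 0.622]
ft_force: [1.6, 0.4, 0.3]
grip_width: 0.0341
```

```bash
python3 look.py z4 3
```

```text
35.25 pos [ 0.4812 -0.0344  0.0486] yaw 56.79 ydir [-0.  0. -1.] F [ 0.59  0.39 -0.07] w 0.0341 q [-0.22  0.3   1.94  0.    0.9  -1.21]
[[1.57, 0.38, 0.3], [1.22, -0.01, -0.49], [0.55, -0.59, 0.1]] tang [ 1.17  0.66 -0.2 ] mean 0.55 radial -0.97 vert -0.03
```

View pics/z4.png

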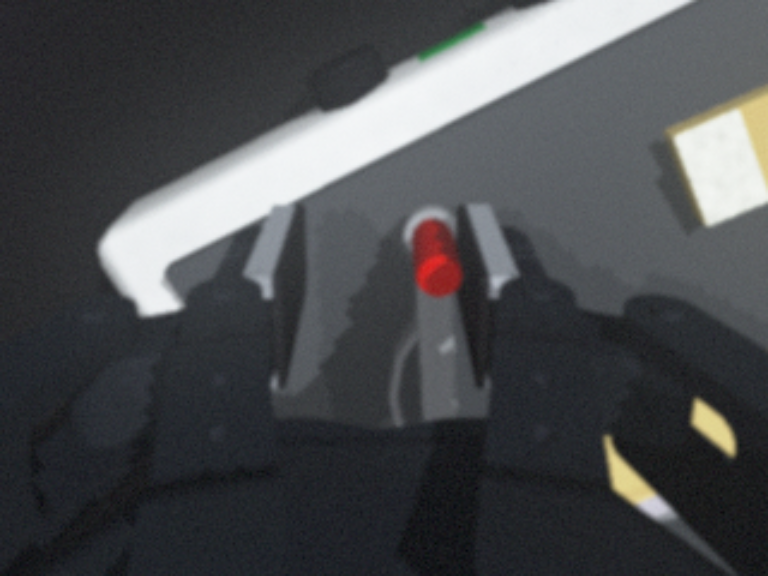

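Clip is back near 0.43 rad. Now centring the jaws on the lug and lifting off.

Call:
{"api": "drive_tool", "payload": {
  "commands": [
    [0,0,0,0.002,0.004,0,0.4],
    [0,0,0,0.003,0.005,0,0.4],
    [0,0,0,0,0,0,0.4],
    [0,0,0,0,0,0.03,0.4],
    [0,0,0,0,0,0.04,0.4],
    [0,0,0,0,0,0.04,0.4],
    [0,0,0.1,-0.02,0,0.04,0.4],
    [0,0,0.1,-0.02,0,0.04,0.4],
    [0,0,0.1,-0.02,0,0.02,0.4],
    [0,0,0.1,0,0,0,0.4],
    [0,0,0,0,0,0,0.4]
  ]
}}

```text
time_s: 36.62
ee_pos: [0.426, -0.0257, 0.2589]
ee_rot: [0.543, 0.453, -0.453, -0.543]
ft_force: [0.4, -0.0, 0.2]
grip_width: 0.0342
```

```bash
python3 - <<'E'
from h import *
st()
p=optics.snapshot("wrist");cv2.imwrite("pics/f1.png",cv2.resize(p["image"][130:330,230:450],None,fx=3.5,fy=3,interpolation=cv2.INTER_CUBIC))
p=optics.snapshot("scene");cv2.imwrite("pics/f1full.png",p["image"]);cv2.imwrite("pics/f1s.png",cv2.resize(p["image"][200:275,260:375],None,fx=6.5,fy=6.5,interpolation=cv2.INTER_CUBIC))
p=optics.snapshot("side");cv2.imwrite("pics/f1side.png",p["image"])
E
```

```text
36.62 pos [ 0.426  -0.0257  0.2589] yaw 79.71 ydir [ 0.001 -0.    -1.   ] F [ 0.38 -0.01  0.2 ] w 0.0342 q [-0.22  0.02  1.71 -0.    1.41 -1.61]
```

View pics/f1.png

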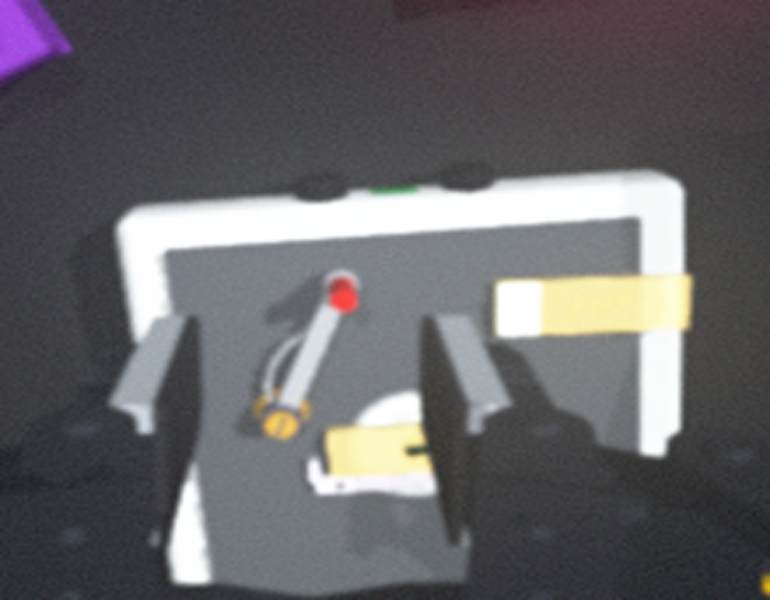

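View pics/f1s.png

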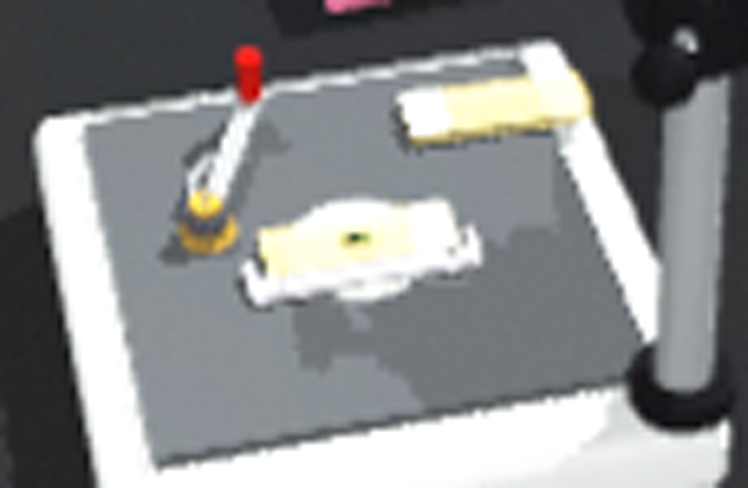

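View pics/f1full.png

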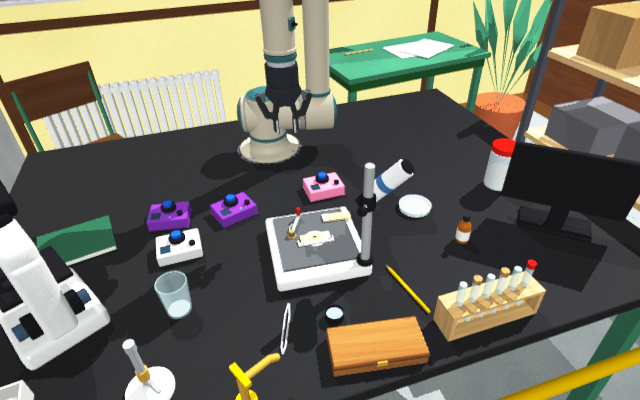

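```bash
python3 -c "
from rig import job
print(job.finish_job())"
```

```text
the job is handed in; nothing more can be done
None
```

I did the job in the order asked and handed it in at about 37 s of robot time. No verdict was reported.

- **Clip onto the slide:** I held the red lug loosely between the part-open jaws and swung the clip onto the slide's front edge, in 0.1–0.3 mm steps over the last few millimetres. Free swing read about 2.7 N at the lug and the final push about 4.8 N. That works out to roughly 3 N at the nose, against the 4.5 N bending limit. I then let go, and before and after the button press the camera showed the slide flush and the clip still on it.
- **Shutter:** I pressed the blue button on the light grey box until it bottomed. The force rose from about 5 N to 13 N against the stop. I then lifted off.
- **Clip back:** I swung the clip back to about 0.43 rad by position estimate, and moved the gripper clear.
- **Last pictures:** They show the slide lying at the fence and the clip pointing to the front. The spare slide, the look-alike boxes and the other bystanders look unmoved.

Some checks disagreed or had limits:

- **Fingertips:** They showed about 17–20 mm behind the tool point in the images, not 11 mm ahead as stated. I worked from the measured value.
- **Force readings:** They were noisy, about ±0.5 N per sample, so I averaged them. They also plateaued near 4.2 N for about 0.3 mm of commanded travel during the final push, so the 3 N nose figure is uncertain by about 0.5 N.
- **Blade:** I could not check directly whether it bent; I judged that from the forces alone.
- **Final slide view:** A gripper finger hid the slide's left end in the last wrist picture. That end rests on the lower-resolution scene view, where it looked flush.

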